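# Load the hydraulic lever press, pump it up and prop it

## Task

Get the lifting press ready for the lesson: first stand every iron weight upright in its load pan, then tip the steel balls out of the thin copper cup into the pan beside them, holding the cup lightly so as not to dent it, and stand the empty cup upright on the shelf again. Then pump the lever through full strokes, letting it come right up each time, until the blue wooden block fits under the raised pan, and stand the block upright on the press bed, well in under the edge of the pan that faces the robot and square to it, as a safety prop. Raise the pan only with the lever, and leave the steel cylinder, the brass piston and the glass disc alone.

Things in the scene. Friction and masses are not known exactly. Their poses are not given: they have to be found in the camera images.
- press: Dark green cast iron lever press, fixed. Origin on the shelf under the ram axis; x away from the robot (yaw within 0.12 rad), z up. Bed 14 mm thick: x -160 to 120, y -100 to 100 mm under the pan; x 10 to 160, y 100 to 230 under the pump. Ram cylinder: 84 mm across, 74 mm high, foot flange 94 across, 26 high. Pump and lever stand at y 170; lever pivot at x 140, z 150 mm, bracket to z 163.
- pan: Grey steel load pan on the press ram: open tray, outside 200 (x) by 180 (y) by 33 mm high, walls and floor 5 mm. Origin: centre of its underside, axes parallel to the press's. At ram 0 its underside is 65 mm above the bed (79 above the shelf); it rises with the ram. The arm itself must not push or pull the pan with more than 25 N.
- ram (a joint): Lift of ram and pan, m: 0 down, 0.066 top stop; starts at 0 to 0.018. It stays where it is pumped to. Each full lever stroke lifts it one step, 12 mm in all (the first less if it started part-way), to about 0.012, 0.024, 0.036, 0.048 or 0.060 (within 2 mm), provided the lever came right up first. The block goes under the pan from about 0.044 on.
- lever (a joint): Angle of the sprung pump lever, rad: 0 fully up (a spring brings it back within about 1 s of being let go), 0.56 fully down on a rubber stop. A full stroke goes down past 0.46 and comes back up below 0.05; a part stroke (0.1 to 0.4) lifts nothing. Pushing the handle down takes 5 to 20 N.
- handle (a point): Top of the lever's round wooden end grip (24 mm thick, 85 mm long along the press's x, this point mid-length), to be pushed down. At lever 0 it lies 260 mm from the pivot towards the robot and 89 mm above it, 239 mm above the shelf; it swings about the pivot in the press's x-z plane, some 135 mm down (at 0.5 rad) with up to 15 mm of drift in x.
- cup: Thin copper calorimeter cup in a grippy cork jacket, open above, 105 mm high, 62 mm across at the foot, 76 at the rim, wall 3, floor 5 mm, 0.15 kg; holds the balls at the start. Stands on the shelf far to the right (-y). Origin: centre of its underside, z to the mouth. It dents (run failed) if the fingers bear on it with over 70 N in all; a 20 N grip near ball height (35 mm) holds.
- cup_rim (a point): Centre of the cup's mouth, 105 mm from its foot; z out of the mouth.
- block: Faded blue wooden prop block, 110 mm (x) by 64 mm (y) by 106 mm high (z), 0.42 kg, smooth. Stands on the shelf to the left of the lever. Origin: centre of its underside.
- steel_cylinder: Bystander: steel cylinder, 60 mm across, 100 mm high. Origin: centre of its underside. Leave alone.
- brass_piston: Bystander: brass piston, 52 mm across, rod upwards, 100 mm high in all. Origin: centre of its underside. Leave alone.
- glass_disc: Bystander: thick greenish glass disc lying flat, 100 mm across, 20 mm thick. Origin: centre of its underside. Leave alone.
- weight1: Black iron weight: cylinder 44 mm across and 38 mm high, on it a neck 12 mm across and 17 mm high and a grip knob 24 mm across from 55 to 73 mm above the base; about 0.4 kg. Stands upright on the shelf at the start, to the right (-y) of the press. Origin: centre of its underside, z up along its axis. May be absent.
- weight2: Black iron weight: cylinder 44 mm across and 38 mm high, on it a neck 12 mm across and 17 mm high and a grip knob 24 mm across from 55 to 73 mm above the base; about 0.4 kg. Stands upright on the shelf at the start, to the right (-y) of the press. Origin: centre of its underside, z up along its axis. May be absent.
- weight3: Black iron weight: cylinder 44 mm across and 38 mm high, on it a neck 12 mm across and 17 mm high and a grip knob 24 mm across from 55 to 73 mm above the base; about 0.4 kg. Stands upright on the shelf at the start, to the right (-y) of the press. Origin: centre of its underside, z up along its axis. May be absent.
- ball1_center (a point): Centre of a steel ball 25 mm across, 64 g, polished and slippery, one of those in the cup at the start (4 to 6 are there).
- ball2_center (a point): Centre of a steel ball 25 mm across, 64 g, polished and slippery, one of those in the cup at the start (4 to 6 are there).
- ball3_center (a point): Centre of a steel ball 25 mm across, 64 g, polished and slippery, one of those in the cup at the start (4 to 6 are there).
- ball4_center (a point): Centre of a steel ball 25 mm across, 64 g, polished and slippery, one of those in the cup at the start (4 to 6 are there).
- ball5_center (a point): Centre of a steel ball 25 mm across, 64 g, polished and slippery, one of those in the cup at the start (4 to 6 are there).
- ball6_center (a point): Centre of a steel ball 25 mm across, 64 g, polished and slippery, one of those in the cup at the start (4 to 6 are there).
Mind the look-alikes: they are no part of the job. Leave any green look-alike of the cup alone. What is shaped like the weight2 but turquoise is not meant.

How it is judged:
On the way, in this order (a step that is already met when the one before it is completed fails the run):
1. every iron weight stands upright in the pan (x of weight1 in the frame of pan between -0.095 and 0.095 m and y of weight1 in the frame of pan between -0.085 and 0.085 m and z of weight1 in the frame of pan between 0 and 0.02 m and angle between each of weight1, weight2, weight3's own z axis and vertical below 0.2 rad and x of weight2 in the frame of pan between -0.095 and 0.095 m and y of weight2 in the frame of pan between -0.085 and 0.085 m and z of weight2 in the frame of pan between 0 and 0.02 m and x of weight3 in the frame of pan between -0.095 and 0.095 m and y of weight3 in the frame of pan between -0.085 and 0.085 m and z of weight3 in the frame of pan between 0 and 0.02 m and contact force between the fingers and weight1 below 0.1 N and contact force between the fingers and weight2 below 0.1 N and contact force between the fingers and weight3 below 0.1 N), for 0.2 s.
2. the cup is tipped over the pan (angle between cup's own z axis and vertical above 1 rad and horizontal distance between cup_rim and pan below 0.14 m), for 0.1 s.
3. all balls lie in the pan and the cup stands upright on the shelf, let go (x of ball1_center in the frame of pan between -0.1 and 0.1 m and y of ball1_center in the frame of pan between -0.09 and 0.09 m and z of ball1_center in the frame of pan between 0.005 and 0.06 m and x of ball2_center in the frame of pan between -0.1 and 0.1 m and y of ball2_center in the frame of pan between -0.09 and 0.09 m and z of ball2_center in the frame of pan between 0.005 and 0.06 m and x of ball3_center in the frame of pan between -0.1 and 0.1 m and y of ball3_center in the frame of pan between -0.09 and 0.09 m and z of ball3_center in the frame of pan between 0.005 and 0.06 m and x of ball4_center in the frame of pan between -0.1 and 0.1 m and y of ball4_center in the frame of pan between -0.09 and 0.09 m and z of ball4_center in the frame of pan between 0.005 and 0.06 m and x of ball5_center in the frame of pan between -0.1 and 0.1 m and y of ball5_center in the frame of pan between -0.09 and 0.09 m and z of ball5_center in the frame of pan between 0.005 and 0.06 m and x of ball6_center in the frame of pan between -0.1 and 0.1 m and y of ball6_center in the frame of pan between -0.09 and 0.09 m and z of ball6_center in the frame of pan between 0.005 and 0.06 m and angle between cup's own z axis and vertical below 0.1 rad and height (world z) of cup below 0.006 m and contact force between the fingers and cup below 0.1 N), for 0.2 s.
4. the lever is pushed fully down (value of joint lever above 0.44 rad).
5. the lever is let fully up again (value of joint lever below 0.06 rad).
6. a further full push down (value of joint lever above 0.44 rad).
7. the pan is pumped up high enough for the block, and the lever is up again (value of joint ram above 0.044 m and value of joint lever below 0.06 rad), for 0.2 s.
At the end, for the whole second after the job is handed in: Weights upright in the pan (0.2 rad), balls in it, cup upright on the shelf (0.1 rad), ram over 0.044, lever up (under 0.06), block upright on the bed, at rest, square to the press (0.3 rad), origin 50 to 125 mm from the pan centre towards the robot and within 70 mm sideways (all of step 7 and x of weight1 in the frame of pan between -0.095 and 0.095 m and y of weight1 in the frame of pan between -0.085 and 0.085 m and z of weight1 in the frame of pan between 0 and 0.02 m and angle between each of weight1, weight2, weight3's own z axis and vertical below 0.2 rad and x of weight2 in the frame of pan between -0.095 and 0.095 m and y of weight2 in the frame of pan between -0.085 and 0.085 m and z of weight2 in the frame of pan between 0 and 0.02 m and x of weight3 in the frame of pan between -0.095 and 0.095 m and y of weight3 in the frame of pan between -0.085 and 0.085 m and z of weight3 in the frame of pan between 0 and 0.02 m and x of ball1_center in the frame of pan between -0.1 and 0.1 m and y of ball1_center in the frame of pan between -0.09 and 0.09 m and z of ball1_center in the frame of pan between 0.005 and 0.06 m and x of ball2_center in the frame of pan between -0.1 and 0.1 m and y of ball2_center in the frame of pan between -0.09 and 0.09 m and z of ball2_center in the frame of pan between 0.005 and 0.06 m and x of ball3_center in the frame of pan between -0.1 and 0.1 m and y of ball3_center in the frame of pan between -0.09 and 0.09 m and z of ball3_center in the frame of pan between 0.005 and 0.06 m and x of ball4_center in the frame of pan between -0.1 and 0.1 m and y of ball4_center in the frame of pan between -0.09 and 0.09 m and z of ball4_center in the frame of pan between 0.005 and 0.06 m and x of ball5_center in the frame of pan between -0.1 and 0.1 m and y of ball5_center in the frame of pan between -0.09 and 0.09 m and z of ball5_center in the frame of pan between 0.005 and 0.06 m and x of ball6_center in the frame of pan between -0.1 and 0.1 m and y of ball6_center in the frame of pan between -0.09 and 0.09 m and z of ball6_center in the frame of pan between 0.005 and 0.06 m and angle between cup's own z axis and vertical below 0.1 rad and height (world z) of cup below 0.006 m and x of block in the frame of pan between -0.125 and -0.05 m and y of block in the frame of pan between -0.07 and 0.07 m and angle between the x axis of block and the x axis of press, either way round below 0.3 rad and angle between block's own z axis and vertical below 0.08 rad and height (world z) of block between 0.009 and 0.019 m and linear speed of block below 0.02 m/s); the robot touches nothing.
It fails at once if the thin cup is squeezed or pushed with more than 70 N (contact force between the fingers and cup above 70 N).
It fails at once if the arm presses or pulls on the pan with more than 25 N (contact force between the arm and pan above 25 N).
It fails at once if the steel cylinder is moved more than 20 mm or tipped (distance of steel_cylinder from where it was at the start of the episode above 0.02 m or angle between steel_cylinder's own z axis and vertical above 0.3 rad).
It fails at once if the brass piston is moved more than 20 mm or tipped (distance of brass_piston from where it was at the start of the episode above 0.02 m or angle between brass_piston's own z axis and vertical above 0.3 rad).
It fails at once if the glass disc is moved more than 20 mm or tipped (distance of glass_disc from where it was at the start of the episode above 0.02 m or angle between glass_disc's own z axis and vertical above 0.3 rad).
Of weight1, weight2, weight3 only 1 to 3 are there at a start; the rules pass over those that are not, and their reading is None.
Of ball4, ball5, ball6 only 1 to 3 are there at a start; the rules pass over those that are not, and their reading is None.
At some moment in a run one of weight1, weight2, weight3, block may be knocked a few centimetres aside while the robot is not near it.
It also fails if it takes over 210 s, if anything falls off the work surface, if the arm or the gripper's body presses on something with over 40 N, if the wrist force passes 120 N, or if a joint passes its speed limit or range.

## Robot

A 6-joint arm with a two-finger parallel gripper is mounted at the origin on the work surface. World frame = base frame: x ahead of the robot, y to its left, z up, the work surface at z = 0. Lengths are in m, angles in rad, forces in N, time in s.
With the tool pointing down it reaches from about 0.325 to 0.85 m from the base axis. Payload 4.4 kg.
Tool frame: the origin (TCP) lies midway between the tips of the shut fingers; the grasp point (between the pads) lies 19 mm behind it; z points along the fingers, y is the line along which they close (so a half turn about z gives the same grasp; the last joint's range is limited). The gripper opens to 94 mm and grips with 3 to 60 N. Pads are 16 mm wide; open, the fingers measure 119 mm over their backs; the gripper's body (75 mm by 177 mm) begins 78 mm behind the grasp point.
Start: joints at [-1.462, 0.207, 1.542, -0, 1.393, -0.15], TCP at [0.148, -0.556, 0.173] pointing down, gripper open.
Joint ranges: [-2.73, 2.73], [-0.86, 2.22], [0.23, 2.46], [-1.11, 4.25], [0.08, 2.63], [-2.82, 2.82]. Speed limits (rad/s): [2.79, 2.79, 3.14, 3.14, 3.14, 3.14].

## Interface

Orientations are given as [roll, pitch, yaw] about the fixed x, y, z axes, in that order (R = Rz(yaw) Ry(pitch) Rx(roll)).
In Python, from bench import env gives the robot as it stands.
- The arm moves only by the tool play_rows, never from a script. Its argument "commands" is a list of rows, each an object of numbers: "dx", "dy", "dz": the shift along the tool's x, y, z as a fraction of full scale; "yaw": the turn about the tool's z as a fraction of full scale; "grip": the opening, from 0 (shut) to 1 (fully open). In form: [{"dx": .., "dy": .., "dz": .., "yaw": .., "grip": ..}, ...]. A call has 1 to 5 rows; each row is the pose to reach, as a shift and turn from the pose commanded when the call began, along the tool's axes at that moment, turning the shorter way round; what a row does not reach only later rows make up. Full scale, the value 1, is 250 mm for a shift and pi rad for a turn. A row lasts 1/10 s, in which the tool goes at most 50 mm and 8.59 degrees, less where a joint would pass 70% of its speed; a pose out of reach is approached as far as the arm can. A call with a number of a shift or a turn outside -1 to 1 is refused whole. A call with a gripper value outside its range is refused whole. The fingers move at their own pace and stop on an object; "squeeze" is the grip in N (left out, the last holds). Time passes only in rows, so rows that repeat a pose let the fingers close. It gives the time, the measured TCP pose, the force, the opening and the grip force at its end, in the units of the state.
- env.observe(): the state, without advancing time (a new reading comes with each control period).
- env.camera(name): name is "side" or "top" or "wrist"; returns the picture (384x512x3 uint8, red, green, blue); there is no depth.
- env.camera_info(name): a dict with "intrinsics" (3x3 intrinsics, pixels), "dist_coeffs" ([k1, k2, p1, p2, k3] as OpenCV has them; the pictures are not rectified), "position" and "rotation" of the camera in the world; the wrist camera has in their place "tool_from_camera" (4x4, takes a point from camera to tool coordinates, whose origin is the TCP and whose axes are the flange's). Camera axes: x right, y up, looking along -z (the intrinsics and any distortion apply to the point x, -y, -z); pixel columns grow to the right and rows downward; lengths in m; the calibration is good to about 2 mm. A picture is of the moment at which its call begins: read the wrist's pose just before it. camera_info takes no time and is no camera call.
- env.job_done(): hands the job in; it is judged then, once.
The state is a dict: "time_s": time; "q": joint angles; "qvel": joint speeds; "tau": joint torques, N m; "tcp_pos": TCP position; "tool_rot": TCP orientation; "ft_force": force on the tool from outside, world axes, zero at the start; "moment": the same for the moment, N m; "width": finger opening in m; "grip_force": force on a finger pad.
Only numpy, scipy, OpenCV 4.12 (cv2) and the standard library are available. Lean on these libraries where they do the work, as an engineer would, in place of code of your own. Each camera call takes 0.05 s, during which the arm holds its last target. There are 200 camera calls.

## Working session

There is one attempt and no reset: what is moved stays moved. The work goes in short steps, Python scripts to look and compute and a tool call to move; the robot and the scene stay as the last step left them, time stands still between calls to the robot, and variables do not carry over. Pictures are saved under pics/ and viewed, at most 14 in all, crops included, and the job is handed in when it is done.

Besides the shell and the picture viewer there is one more tool, called in YAML: its name, and indented under it one key for each argument. play_rows: Moves the arm, as the interface text tells. Its arguments: {"type":"object","properties":{"commands":{"type":"array","items":{"type":"object","properties":{"dx":{"type":"number","minimum":-1,"maximum":1},"dy":{"type":"number","minimum":-1,"maximum":1},"dz":{"type":"number","minimum":-1,"maximum":1},"yaw":{"type":"number","minimum":-1,"maximum":1},"grip":{"type":"number"}}}},"squeeze":{"type":"number"}},"required":["commands"]}

```bash
ls; mkdir -p pics; cat > h.py <<'E'
import numpy as np, cv2
from bench import env
from scipy.spatial.transform import Rotation as R
def rot(a):
    a=np.array(a,float); return a if a.shape==(3,3) else (R.from_quat(a) if a.size==4 else R.from_euler('xyz',a)).as_matrix()
def cam(n):
    i=env.camera_info(n); K=np.array(i['intrinsics']); D=np.array(i['dist_coeffs'],float)
    if n=='wrist':
        s=env.observe(); T=np.eye(4); T[:3,:3]=rot(s['tool_rot']); T[:3,3]=s['tcp_pos']; T=T@np.array(i['tool_from_camera'])
        return K,D,T[:3,3],T[:3,:3]
    return K,D,np.array(i['position']),rot(i['rotation'])
def ray(c,uv):
    K,D,p,Rm=c; x=cv2.undistortPoints(np.array(uv,float).reshape(-1,1,2),K,D).reshape(-1,2)
    d=np.c_[x[:,0],-x[:,1],-np.ones(len(x))]@Rm.T; return p,d
def onz(c,uv,z):
    p,d=ray(c,uv); return p+d*((z-p[2])/d[:,2])[:,None]
def proj(c,P):
    K,D,p,Rm=c; q=(np.array(P,float).reshape(-1,3)-p)@Rm; q=q*[1,-1,-1]
    return cv2.projectPoints(q,np.zeros(3),np.zeros(3),K,D)[0].reshape(-1,2)
def shot(n,name):
    c=cam(n); im=np.array(env.camera(n)); cv2.imwrite(f'pics/{name}.png',im[:,:,::-1]); np.savez(f'pics/{name}.npz',im=im,K=c[0],D=c[1],p=c[2],R=c[3]); return im,c
def load(name):
    z=np.load(f'pics/{name}.npz'); return z['im'],(z['K'],z['D'],z['p'],z['R'])
E
python3 - <<'E'
from h import *
import cv2
a,ca=shot('top','t0'); b,cb=shot('side','s0')
cv2.imwrite('pics/both.png',cv2.resize(a,(780,585))[:,:,::-1])
cv2.imwrite('pics/side.png',cv2.resize(b,(780,585))[:,:,::-1])
s=env.observe(); print(s['time_s'],s['tcp_pos'],s['tool_rot'],s['ft_force'],s['width'])
for c in (ca,cb): print(c[2],c[3].round(2).tolist(),c[0].round(0).tolist(),c[1])
print(env.camera_info('wrist'))
E
```

```text
pics
0.1 [ 0.14760648 -0.55492544  0.17191244] [-3.13958648e+00 -3.32493211e-04  2.59758802e-01] [-0.46267236 -0.41103606 -0.04953241] 0.09432093065581372
[ 0.42630855 -0.0360213   1.33881865] [[0.02, 0.99, -0.14], [-1.0, 0.01, -0.03], [-0.03, 0.14, 0.99]] [[368.0, 0.0, 261.0], [0.0, 368.0, 191.0], [0.0, 0.0, 1.0]] [-0.0052014  0.         0.         0.         0.       ]
[-0.04404706 -0.81028887  1.16024335] [[0.77, 0.45, -0.46], [-0.64, 0.54, -0.54], [0.01, 0.71, 0.7]] [[468.0, 0.0, 249.0], [0.0, 468.0, 189.0], [0.0, 0.0, 1.0]] [-0.08982179  0.          0.          0.          0.        ]
{'intrinsics': array([[268.68472317,   0.        , 257.34866925],
       [  0.        , 268.68472317, 192.55115246],
       [  0.        ,   0.        ,   1.        ]]), 'dist_coeffs': array([-0.03545189,  0.        ,  0.        ,  0.        ,  0.        ]), 'tool_from_camera': array([[ 1.46659229e-04,  9.58241540e-01,  2.85960014e-01,
         8.42399845e-02],
       [ 9.99999980e-01, -1.79044397e-04,  8.71050186e-05,
        -3.32420398e-05],
       [ 1.34667185e-04,  2.85959995e-01, -9.58241547e-01,
        -2.12750145e-01],
       [ 0.00000000e+00,  0.00000000e+00,  0.00000000e+00,
         1.00000000e+00]])}
```

View pics/both.png

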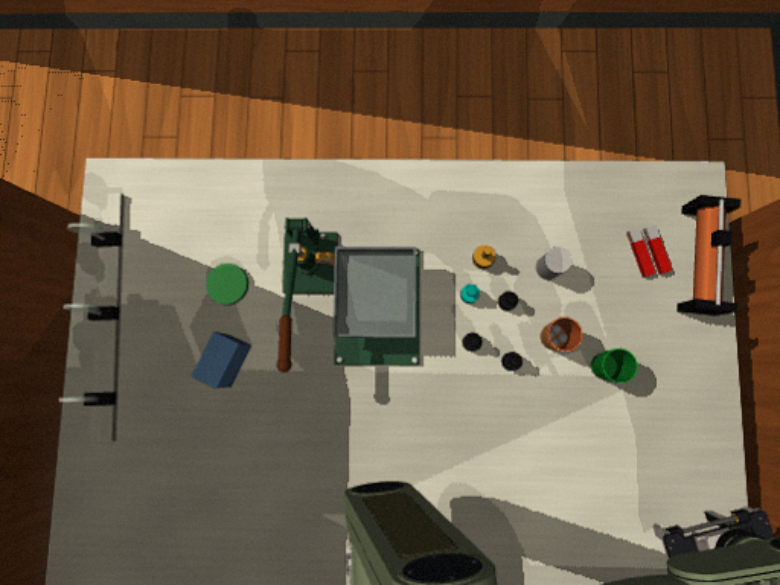

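View pics/side.png

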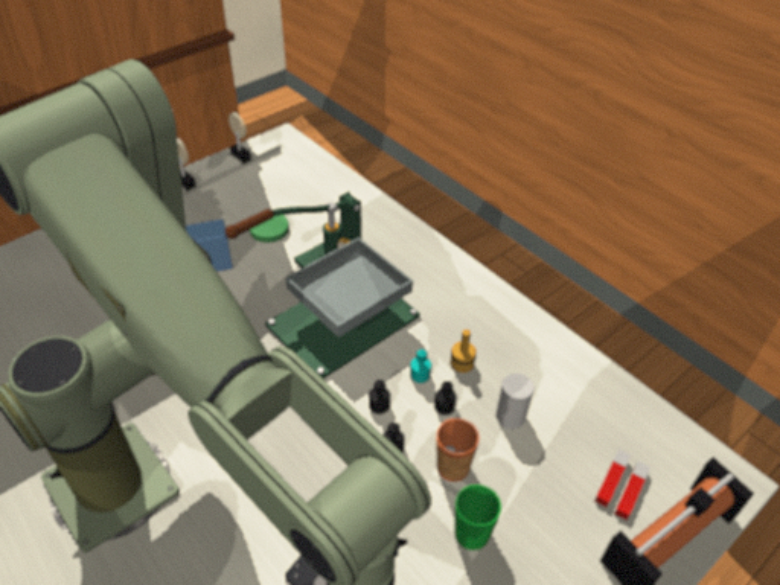

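```bash
python3 - <<'E'
from h import *
im,c=load('t0'); sm,cs=load('s0')
hsv=cv2.cvtColor(im,cv2.COLOR_RGB2HSV); hs=cv2.cvtColor(sm,cv2.COLOR_RGB2HSV)
def blobs(m,a0,roi,lab,z):
    mm=np.zeros_like(m); x0,x1,y0,y1=roi; mm[y0:y1,x0:x1]=m[y0:y1,x0:x1]
    n,l,st,ce=cv2.connectedComponentsWithStats(mm.astype(np.uint8))
    for i in range(1,n):
        if st[i,4]>=a0: print(lab,ce[i].round(1),st[i,4],onz(c,ce[i],z).round(4))
H,S,V=hsv[...,0],hsv[...,1],hsv[...,2]
blobs(V<45,20,(285,380,150,260),'black',.05)
blobs((H>95)&(H<125)&(S>80)&(V>40),100,(110,180,190,270),'block',.106)
blobs((H<15)&(S>110),100,(340,390,200,240),'cup',.09)
blobs((H<15)&(S>110)&(V>60),50,(170,205,190,260),'grip',.235)
blobs((H>40)&(H<85)&(S>100),50,(120,175,160,210),'disc',.02)
m=((H>95)&(H<125)&(S>80)&(V>40)).astype(np.uint8); m[:, :110]=0;m[:,180:]=0;m[:190]=0
cn=max(cv2.findContours(m,0,2)[0],key=cv2.contourArea); b=cv2.boxPoints(cv2.minAreaRect(cn)); print('block box',b,onz(c,b,.106).round(4))
big=cv2.resize(im[140:260,100:400],(800,320),interpolation=3)
big2=cv2.resize(sm[140:290,150:360],(800,571),interpolation=3)
cv2.imwrite('pics/c1.png',cv2.resize(im[145:270,205:410],(800,488),interpolation=3)[:,:,::-1])
cv2.imwrite('pics/c2.png',big2[:,:,::-1])
E
```

```text
black [333.3 197.3] 114 [[ 0.5889 -0.2557  0.05  ]]
black [309.7 224.1] 110 [[ 0.4938 -0.173   0.05  ]]
black [335.8 236.7] 123 [[ 0.4514 -0.263   0.05  ]]
block [144.5 236.7] 829 [[0.4403 0.3849 0.106 ]]
cup [370.4 219.2] 354 [[ 0.5109 -0.3727  0.09  ]]
grip [185.2 225.2] 186 [[0.4751 0.2196 0.235 ]]
disc [148.7 186. ] 576 [[0.6251 0.4099 0.02  ]]
block box [[125.80001 246.40004]
 [141.20001 215.60005]
 [164.      227.00005]
 [148.6     257.80005]] [[0.407  0.4462 0.106 ]
 [0.5108 0.4005 0.106 ]
 [0.4736 0.3209 0.106 ]
 [0.3709 0.3671 0.106 ]]
```

View pics/c1.png

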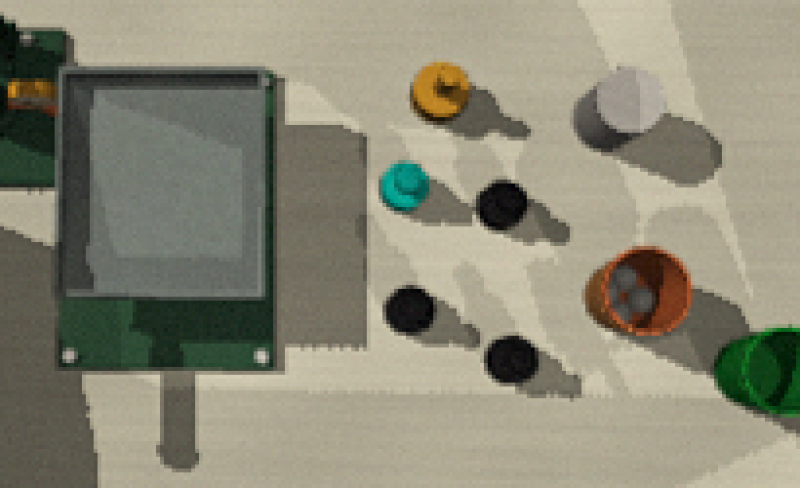

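View pics/c2.png

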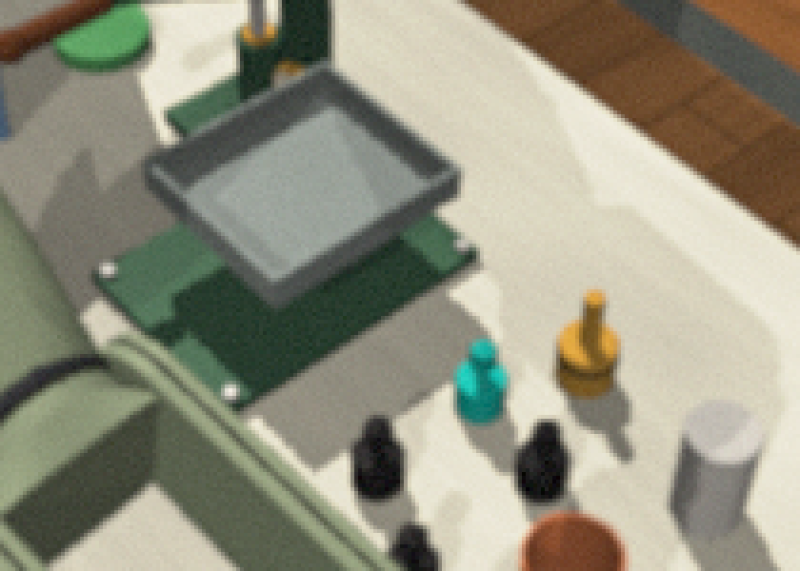

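```bash
python3 - <<'E'
from h import *
im,c=load('t0'); sm,cs=load('s0')
t=[(220.4,162.4),(274.7,162.9),(274.2,221.1),(220.4,221.1)]
s=[None,(270.75,185.9),(222.7,213),(188.6,183.3)]
# corners in order FL, FR, NR, NL
s[0]=(150+330*.2625,140+68*.2625)
for a,b in zip(t,s):
    p,d=ray(c,a); q,e=ray(cs,b); d=d[0];e=e[0]
    x=np.linalg.lstsq(np.c_[d,-e],q-p,rcond=None)[0]; print((p+d*x[0]).round(4),(q+e*x[1]).round(4))
for z in(.112,.121,.13): print(z,onz(c,t,z).round(4).tolist())
bed=onz(c,[(220.4,239.5),(275.7,239.5)],.014); print('bed',bed.round(4))
print('screws top',onz(c,[(205+69*.2562,145+355*.2562),(205+262*.2562,145+355*.2562)],.014).round(4))
print('cup rim',onz(c,[(371.05,219.5)],.105))
print('green rim', onz(c,[(205+785*.2562,145+372*.2562)],.105))
print('brass top',onz(c,[(205+447*.2562,145+82*.2562)],.1),'steel',onz(c,[(205+632*.2562,145+100*.2562)],.1),'turq',onz(c,[(205+407*.2562,145+182*.2562)],.073))
E
```

```text
[0.6957 0.1368 0.1127] [0.6993 0.1345 0.1132]
[ 0.694  -0.0482  0.1218] [ 0.6923 -0.0471  0.1214]
[ 0.4974 -0.0486  0.1314] [ 0.4987 -0.0494  0.1315]
[0.4953 0.1292 0.1222] [0.4976 0.1278 0.1221]
0.112 [[0.6958, 0.1369, 0.112], [0.6961, -0.0483, 0.112], [0.4986, -0.0488, 0.112], [0.4959, 0.1306, 0.112]]
0.121 [[0.6939, 0.1357, 0.121], [0.6941, -0.0482, 0.121], [0.498, -0.0487, 0.121], [0.4954, 0.1294, 0.121]]
0.13 [[0.6919, 0.1344, 0.13], [0.6921, -0.0481, 0.13], [0.4975, -0.0486, 0.13], [0.4949, 0.1282, 0.13]]
bed [[ 0.4357  0.1418  0.014 ]
 [ 0.4389 -0.0559  0.014 ]]
screws top [[ 0.4485  0.134   0.014 ]
 [ 0.4513 -0.043   0.014 ]]
cup rim [[ 0.50902673 -0.37062908  0.105     ]]
green rim [[ 0.44219979 -0.48369077  0.105     ]]
brass top [[ 0.68955664 -0.20160414  0.1       ]] steel [[ 0.67535581 -0.36218972  0.1       ]] turq [[ 0.60448742 -0.16934224  0.073     ]]
```

play_rows:
  commands:
    - {"dx":0.86,"dy":-0.5,"dz":-0.32,"yaw":-0.208,"grip":1}
    - {"dx":0.86,"dy":-0.5,"dz":-0.32,"yaw":-0.208,"grip":1}
    - {"dx":0.86,"dy":-0.5,"dz":-0.32,"yaw":-0.208,"grip":1}
    - {"dx":0.86,"dy":-0.5,"dz":-0.32,"yaw":-0.208,"grip":1}
    - {"dx":0.86,"dy":-0.5,"dz":-0.32,"yaw":-0.208,"grip":1}
  squeeze: 30

```text
time_s: 0.6
tcp_pos: [0.3166, -0.3854, 0.2496]
tool_rot: [-3.141, -0.0, 0.916]
ft_force: [0.1, -0.8, 0.8]
width: 0.0941
grip_force: 0.0
```

play_rows:
  commands:
    - {"dx":0.98,"dy":0.12,"dz":0,"yaw":-0.209,"grip":1}
    - {"dx":0.98,"dy":0.12,"dz":0,"yaw":-0.209,"grip":1}
    - {"dx":0.98,"dy":0.12,"dz":0,"yaw":-0.209,"grip":1}
    - {"dx":0.98,"dy":0.12,"dz":0,"yaw":-0.209,"grip":1}
    - {"dx":0.98,"dy":0.12,"dz":0,"yaw":-0.209,"grip":1}

```text
time_s: 1.1
tcp_pos: [0.4903, -0.2096, 0.2491]
tool_rot: [-3.141, -0.0, 1.574]
ft_force: [1.2, -0.6, -0.3]
width: 0.0944
grip_force: 0.0
```

```bash
cat >> h.py <<'E'
def bl(m,a0,roi=None):
    mm=m.astype(np.uint8)
    if roi: z=np.zeros_like(mm); x0,x1,y0,y1=roi; z[y0:y1,x0:x1]=mm[y0:y1,x0:x1]; mm=z
    n,l,st,ce=cv2.connectedComponentsWithStats(mm)
    return [(ce[i],st[i]) for i in range(1,n) if st[i,4]>=a0]
E
python3 - <<'E'
from h import *
im,c=shot('wrist','w0')
h=cv2.cvtColor(im,cv2.COLOR_RGB2HSV)
for ce,st in bl(h[...,2]<45,40): print(ce.round(1),st,onz(c,ce,.05).round(4)[0])
for n,P in dict(w1=(.589,-.256,.073),w2=(.494,-.173,.073),w3=(.451,-.263,.073),cup=(.509,-.371,.105)).items(): print(n,proj(c,P))
s=env.observe();print(s['tcp_pos'])
cv2.imwrite('pics/w0b.png',cv2.resize(im,(768,576))[:,:,::-1])
E
```

```text
[260.6 145.1] [249 132  25  27 511] [ 0.4953 -0.1731  0.05  ]
[317.7 195.3] [304 181  27  29 581] [ 0.5877 -0.2526  0.05  ]
[234.6 198.8] [223 185  24  29 533] [ 0.4542 -0.2591  0.05  ]
[173.8 264.2] [157 224  36  77 962] [ 0.345  -0.3798  0.05  ]
[341.3 264.9] [ 323  224   37   77 1001] [ 0.638  -0.3799  0.05  ]
[508.3 263.6] [503 243   9  35 177] [ 0.9437 -0.3803  0.05  ]
[147.6 347.9] [    0   271   512   113 15304] [ 0.275  -0.5695  0.05  ]
[450.6 316. ] [ 385  271  127   89 6651] [ 0.8606 -0.4929  0.05  ]
[411.1 303.3] [405 300  11  10  44] [ 0.7774 -0.4621  0.05  ]
w1 [[321.6176831  201.84746953]]
w2 [[259.78991122 146.87058251]]
w3 [[231.38879757 205.84539677]]
cup [[268.89020303 279.14887147]]
[ 0.49450034 -0.20396357  0.24896461]
```

View pics/w0b.png

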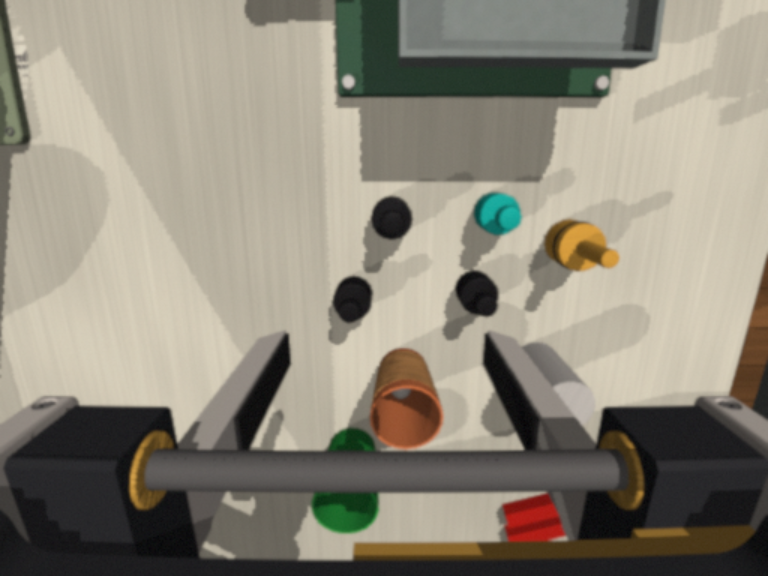

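play_rows:
  commands:
    - {"dx":0.124,"dz":0.2,"grip":1}
    - {"dx":0.124,"dz":0.4,"grip":1}
    - {"dx":0.124,"dz":0.6,"grip":1}
    - {"dx":0.124,"dz":0.75,"grip":1}
    - {"dx":0.124,"dz":0.816,"grip":1}

```text
$.commands[0]: bad value
```

play_rows:
  commands:
    - {"grip":1}
    - {"grip":0}
    - {"grip":0}
    - {"grip":0}
    - {"grip":0}

```text
$.commands[0]: bad value
```

play_rows:
  commands:
    - {"grip":0}
    - {"grip":0}
    - {"grip":0}
    - {"grip":0}
    - {"grip":0}

```text
$.commands[0]: bad value
```

play_rows:
  commands:
    - {"dx":0.124,"dy":0,"dz":0.2,"yaw":0,"grip":1}
    - {"dx":0.124,"dy":0,"dz":0.4,"yaw":0,"grip":1}
    - {"dx":0.124,"dy":0,"dz":0.6,"yaw":0,"grip":1}
    - {"dx":0.124,"dy":0,"dz":0.75,"yaw":0,"grip":1}
    - {"dx":0.124,"dy":0,"dz":0.816,"yaw":0,"grip":1}

```text
time_s: 1.65
tcp_pos: [0.4845, -0.178, 0.0398]
tool_rot: [-3.132, -0.005, 1.57]
ft_force: [0.7, 0.3, -0.4]
width: 0.0936
grip_force: 0.0
```

play_rows:
  commands:
    - {"dx":0,"dy":0,"dz":0,"yaw":0,"grip":1}
    - {"dx":0,"dy":0,"dz":0,"yaw":0,"grip":0}
    - {"dx":0,"dy":0,"dz":0,"yaw":0,"grip":0}
    - {"dx":0,"dy":0,"dz":0,"yaw":0,"grip":0}
    - {"dx":0,"dy":0,"dz":0,"yaw":0,"grip":0}

```text
time_s: 2.15
tcp_pos: [0.4904, -0.1813, 0.047]
tool_rot: [3.139, 0.001, 1.57]
ft_force: [-0.1, 0.6, -0.6]
width: 0.0654
grip_force: 0.0
```

play_rows:
  commands:
    - {"dx":0,"dy":0,"dz":0,"yaw":0,"grip":0}
    - {"dx":0,"dy":0,"dz":0,"yaw":0,"grip":0}
    - {"dx":0,"dy":0,"dz":0,"yaw":0,"grip":0}
    - {"dx":0,"dy":0,"dz":0,"yaw":0,"grip":0}
    - {"dx":0,"dy":0,"dz":0,"yaw":0,"grip":0}

```text
time_s: 2.65
tcp_pos: [0.4893, -0.1806, 0.0454]
tool_rot: [-3.141, -0.0, 1.57]
ft_force: [-0.4, 0.2, 0.2]
width: 0.0253
grip_force: 0.0
```

play_rows:
  commands:
    - {"dx":0,"dy":0,"dz":0,"yaw":0,"grip":0.5}
    - {"dx":0.015,"dy":0.01,"dz":0,"yaw":0,"grip":0.5}
    - {"dx":0.03,"dy":0.02,"dz":0,"yaw":0,"grip":0.5}
    - {"dx":0.03,"dy":0.02,"dz":0,"yaw":0,"grip":0}
    - {"dx":0.03,"dy":0.02,"dz":0,"yaw":0,"grip":0}

```text
time_s: 3.15
tcp_pos: [0.4944, -0.1729, 0.0455]
tool_rot: [-3.142, 0.0, 1.57]
ft_force: [-0.0, -0.8, -0.4]
width: 0.0343
grip_force: 0.0
```

play_rows:
  commands:
    - {"dx":0,"dy":0,"dz":0,"yaw":0,"grip":0}
    - {"dx":0,"dy":0,"dz":0,"yaw":0,"grip":0}
    - {"dx":0,"dy":0,"dz":0,"yaw":0,"grip":0}
    - {"dx":0,"dy":0,"dz":0,"yaw":0,"grip":0}
    - {"dx":0,"dy":0,"dz":0,"yaw":0,"grip":0}

```text
time_s: 3.65
tcp_pos: [0.4943, -0.1732, 0.0455]
tool_rot: [-3.142, -0.0, 1.57]
ft_force: [-0.1, 0.2, 0.0]
width: 0.0007
grip_force: 0.0
```

play_rows:
  commands:
    - {"dx":0,"dy":0,"dz":-0.04,"yaw":0,"grip":0}
    - {"dx":0,"dy":0,"dz":-0.12,"yaw":0,"grip":0}
    - {"dx":0,"dy":0,"dz":-0.24,"yaw":0,"grip":0}
    - {"dx":0,"dy":0,"dz":-0.4,"yaw":0,"grip":0}
    - {"dx":0,"dy":0,"dz":-0.6,"yaw":0,"grip":0}

```text
time_s: 4.15
tcp_pos: [0.4928, -0.1724, 0.1959]
tool_rot: [-3.138, -0.002, 1.57]
ft_force: [0.9, 0.6, -0.6]
width: 0.0007
grip_force: 0.0
```

```bash
python3 - <<'E'
from h import *
im,c=shot('wrist','w1')
h=cv2.cvtColor(im,cv2.COLOR_RGB2HSV)
for ce,st in bl(h[...,2]<45,40): print(ce.round(1),st,onz(c,ce,.05).round(4)[0])
im,c=shot('top','t1')
h=cv2.cvtColor(im,cv2.COLOR_RGB2HSV)
for ce,st in bl(h[...,2]<45,20,(285,380,150,260)): print(ce.round(1),st,onz(c,ce,.05).round(4)[0])
s=env.observe();print(s['tcp_pos'])
E
```

```text
[452.5  45.5] [444  33  18  25 296] [ 0.7326 -0.0068  0.05  ]
[259.3 174.7] [246 159  28  32 674] [ 0.4956 -0.1696  0.05  ]
[322.7 228.9] [308 212  29  36 778] [ 0.5877 -0.2502  0.05  ]
[228.9 232.7] [218 216  26  37 591] [ 0.4513 -0.2563  0.05  ]
[215.4 291.4] [ 172  273   80   37 2479] [ 0.4267 -0.3574  0.05  ]
[299.  291.4] [ 263  273   79   36 2475] [ 0.5582 -0.3571  0.05  ]
[250.  375.6] [   0  340  512   44 6685] [ 0.4794 -0.5353  0.05  ]
[313.6 189.3] [310 184   9  18  62] [ 0.6162 -0.1869  0.05  ]
[312.1 225.1] [307 219  15  12  49] [ 0.4903 -0.1813  0.05  ]
[326.3 240.6] [311 232  32  19 407] [ 0.4377 -0.23    0.05  ]
[ 0.49957105 -0.17590347  0.2048316 ]
```

View pics/w1.png

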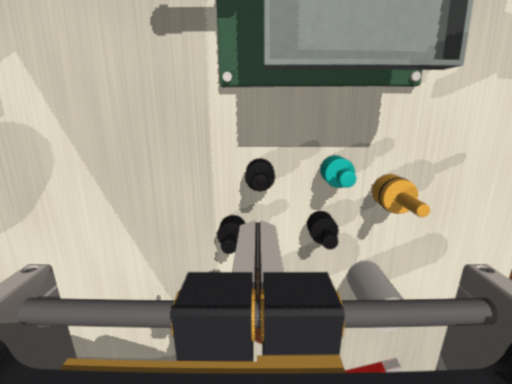

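play_rows:
  commands:
    - {"dx":0,"dy":0,"dz":0,"yaw":0,"grip":1}
    - {"dx":0,"dy":0,"dz":0,"yaw":0,"grip":1}
    - {"dx":0,"dy":0,"dz":0,"yaw":0,"grip":1}
    - {"dx":0,"dy":0,"dz":0,"yaw":0,"grip":1}
    - {"dx":0.0,"dy":0,"dz":0,"yaw":0,"grip":1}

```text
time_s: 4.75
tcp_pos: [0.4937, -0.1728, 0.1942]
tool_rot: [-3.139, -0.001, 1.57]
ft_force: [0.9, -0.2, -0.5]
width: 0.0372
grip_force: 0.0
```

play_rows:
  commands:
    - {"dx":0.01,"dy":0,"dz":0,"yaw":0,"grip":1}
    - {"dx":0.01,"dy":0,"dz":0,"yaw":0,"grip":1}
    - {"dx":0.01,"dy":0,"dz":0.1,"yaw":0,"grip":1}
    - {"dx":0.01,"dy":0,"dz":0.25,"yaw":0,"grip":1}
    - {"dx":0.01,"dy":0,"dz":0.4,"yaw":0,"grip":1}

```text
time_s: 5.25
tcp_pos: [0.4953, -0.1711, 0.0954]
tool_rot: [3.139, 0.001, 1.57]
ft_force: [-0.4, -0.1, -0.5]
width: 0.077
grip_force: 0.0
```

play_rows:
  commands:
    - {"dx":0,"dy":0,"dz":0.15,"yaw":0,"grip":1}
    - {"dx":0,"dy":0,"dz":0.25,"yaw":0,"grip":1}
    - {"dx":0,"dy":0,"dz":0.3,"yaw":0,"grip":1}
    - {"dx":0,"dy":0,"dz":0.33,"yaw":0,"grip":1}
    - {"dx":0,"dy":0,"dz":0.33,"yaw":0,"grip":0}

```text
time_s: 5.75
tcp_pos: [0.4944, -0.1707, 0.0129]
tool_rot: [-3.141, -0.0, 1.57]
ft_force: [-1.3, -0.1, 0.8]
width: 0.0889
grip_force: 0.0
```

play_rows:
  commands:
    - {"dx":0,"dy":0,"dz":0,"yaw":0,"grip":0}
    - {"dx":0,"dy":0,"dz":0,"yaw":0,"grip":0}
    - {"dx":0,"dy":0,"dz":0,"yaw":0,"grip":0}
    - {"dx":0,"dy":0,"dz":0,"yaw":0,"grip":0}
    - {"dx":0,"dy":0,"dz":0,"yaw":0,"grip":0}

```text
time_s: 6.25
tcp_pos: [0.4946, -0.1708, 0.0134]
tool_rot: [3.141, 0.0, 1.57]
ft_force: [0.1, 0.1, -0.6]
width: 0.0495
grip_force: 0.0
```

play_rows:
  commands:
    - {"dx":0,"dy":0,"dz":0,"yaw":0,"grip":0}
    - {"dx":0,"dy":0,"dz":0,"yaw":0,"grip":0}
    - {"dx":0,"dy":0,"dz":0,"yaw":0,"grip":0}
    - {"dx":0,"dy":0,"dz":0,"yaw":0,"grip":0}
    - {"dx":0,"dy":0,"dz":0,"yaw":0,"grip":0}

```text
time_s: 6.75
tcp_pos: [0.4947, -0.1707, 0.013]
tool_rot: [3.141, 0.0, 1.57]
ft_force: [1.6, 0.1, -0.8]
width: 0.0237
grip_force: 30.0
```

play_rows:
  commands:
    - {"dx":0,"dy":0,"dz":-0.06,"yaw":0,"grip":0}
    - {"dx":0,"dy":0,"dz":-0.2,"yaw":0,"grip":0}
    - {"dx":0,"dy":0,"dz":-0.4,"yaw":0,"grip":0}
    - {"dx":0,"dy":0,"dz":-0.6,"yaw":0,"grip":0}
    - {"dx":0,"dy":0,"dz":-0.72,"yaw":0,"grip":0}

```text
time_s: 7.25
tcp_pos: [0.4951, -0.1711, 0.1963]
tool_rot: [3.139, 0.002, 1.57]
ft_force: [1.1, -0.2, -4.2]
width: 0.0234
grip_force: 30.0
```

play_rows:
  commands:
    - {"dx":0.1,"dy":0.02,"dz":0,"yaw":0,"grip":0}
    - {"dx":0.25,"dy":0.05,"dz":0,"yaw":0,"grip":0}
    - {"dx":0.43,"dy":0.08,"dz":0,"yaw":0,"grip":0}
    - {"dx":0.62,"dy":0.11,"dz":0,"yaw":0,"grip":0}
    - {"dx":0.8,"dy":0.133,"dz":0,"yaw":0,"grip":0}

```text
time_s: 7.75
tcp_pos: [0.5265, 0.0312, 0.1915]
tool_rot: [-3.138, -0.0, 1.569]
ft_force: [0.7, -0.2, -4.3]
width: 0.0234
grip_force: 30.0
```

play_rows:
  commands:
    - {"dx":0.15,"dy":0,"dz":0,"yaw":0,"grip":0}
    - {"dx":0.25,"dy":0,"dz":0,"yaw":0,"grip":0}
    - {"dx":0.283,"dy":0,"dz":0,"yaw":0,"grip":0}
    - {"dx":0.283,"dy":0,"dz":0,"yaw":0,"grip":0}
    - {"dx":0.283,"dy":0,"dz":0,"yaw":0,"grip":0}

```text
time_s: 8.25
tcp_pos: [0.5274, 0.0989, 0.1923]
tool_rot: [-3.14, 0.001, 1.569]
ft_force: [-0.0, 0.5, -4.8]
width: 0.0233
grip_force: 30.0
```

```bash
python3 - <<'E'
from h import *
im,c=shot('top','t2'); sm,cs=shot('side','s2')
a=cv2.resize(im[140:280,180:380],(400,280),interpolation=3); b=cv2.resize(sm[100:275,150:350],(400,350),interpolation=3)
o=np.zeros((350,800,3),np.uint8); o[:280,:400]=a; o[:,400:]=b; cv2.imwrite('pics/d2.png',o[:,:,::-1])
E
```

```text
(no output)
```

View pics/d2.png

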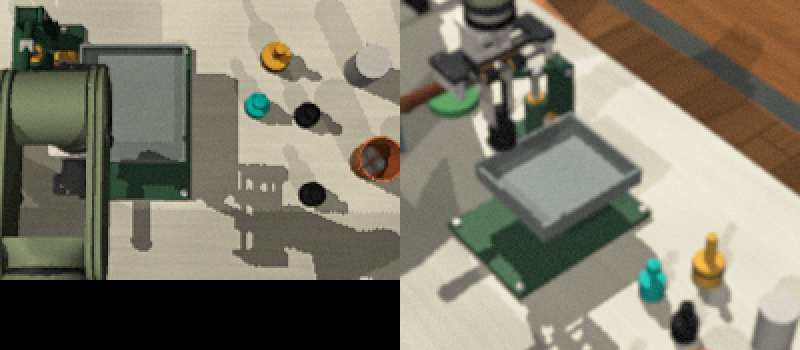

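```bash
python3 - <<'E'
from h import *
sm,cs=load('s2'); h=cv2.cvtColor(sm,cv2.COLOR_RGB2HSV)
for ce,st in bl(h[...,2]<40,40,(185,220,145,180)): print(ce,st)
for z in (.18,.2,.22): print(z,proj(cs,(.5274,.0989,z+.02)),proj(cs,(.5274,.0989,z)))
E
```

```text
[201.22905028 165.68156425] [195 151  13  24 179]
0.18 [[199.84197307 165.84029363]] [[200.27562464 170.6443513 ]]
0.2 [[199.40077066 160.94215212]] [[199.84197307 165.84029363]]
0.22 [[198.95185023 155.94743918]] [[199.40077066 160.94215212]]
```

play_rows:
  commands:
    - {"dx":0,"dy":0,"dz":0.1,"yaw":0,"grip":0}
    - {"dx":0,"dy":0,"dz":0.2,"yaw":0,"grip":0}
    - {"dx":0,"dy":0,"dz":0.28,"yaw":0,"grip":0}
    - {"dx":0,"dy":0,"dz":0.33,"yaw":0,"grip":0}
    - {"dx":0,"dy":0,"dz":0.33,"yaw":0,"grip":0}

```text
time_s: 8.85
tcp_pos: [0.526, 0.099, 0.1084]
tool_rot: [-3.137, 0.0, 1.568]
ft_force: [-0.5, -0.9, -2.9]
width: 0.0231
grip_force: 30.0
```

play_rows:
  commands:
    - {"dx":0,"dy":0,"dz":0,"yaw":0,"grip":0}
    - {"dx":0,"dy":0,"dz":0.006,"yaw":0,"grip":0}
    - {"dx":0,"dy":0,"dz":0.006,"yaw":0,"grip":0}
    - {"dx":0,"dy":0,"dz":0.006,"yaw":0,"grip":0}
    - {"dx":0,"dy":0,"dz":0.006,"yaw":0,"grip":0}

```text
time_s: 9.35
tcp_pos: [0.5282, 0.1001, 0.1095]
tool_rot: [3.141, -0.0, 1.57]
ft_force: [0.3, 0.1, -3.8]
width: 0.0232
grip_force: 30.0
```

play_rows:
  commands:
    - {"dx":0,"dy":0,"dz":0.006,"yaw":0,"grip":0}
    - {"dx":0,"dy":0,"dz":0.012,"yaw":0,"grip":0}
    - {"dx":0,"dy":0,"dz":0.012,"yaw":0,"grip":0}
    - {"dx":0,"dy":0,"dz":0.012,"yaw":0,"grip":0}
    - {"dx":0,"dy":0,"dz":0.012,"yaw":0,"grip":0}

```text
time_s: 9.85
tcp_pos: [0.5278, 0.1001, 0.106]
tool_rot: [-3.141, -0.0, 1.57]
ft_force: [-0.1, 0.0, -4.6]
width: 0.023
grip_force: 30.0
```

play_rows:
  commands:
    - {"dx":0,"dy":0,"dz":0.006,"yaw":0,"grip":0}
    - {"dx":0,"dy":0,"dz":0.006,"yaw":0,"grip":0}
    - {"dx":0,"dy":0,"dz":0.006,"yaw":0,"grip":0}
    - {"dx":0,"dy":0,"dz":0.006,"yaw":0,"grip":0}
    - {"dx":0,"dy":0,"dz":0.006,"yaw":0,"grip":0}

```text
time_s: 10.35
tcp_pos: [0.5281, 0.1, 0.1047]
tool_rot: [3.141, -0.0, 1.57]
ft_force: [0.2, 0.0, -3.6]
width: 0.0234
grip_force: 30.0
```

play_rows:
  commands:
    - {"dx":0,"dy":0,"dz":0.008,"yaw":0,"grip":0}
    - {"dx":0,"dy":0,"dz":0.008,"yaw":0,"grip":0}
    - {"dx":0,"dy":0,"dz":0.008,"yaw":0,"grip":0}
    - {"dx":0,"dy":0,"dz":0.008,"yaw":0,"grip":0}
    - {"dx":0,"dy":0,"dz":0.008,"yaw":0,"grip":0}

```text
time_s: 10.85
tcp_pos: [0.5286, 0.1, 0.1045]
tool_rot: [3.14, 0.0, 1.57]
ft_force: [-1.6, -0.1, 5.3]
width: 0.0231
grip_force: 30.0
```

play_rows:
  commands:
    - {"dx":0,"dy":0,"dz":0.008,"yaw":0,"grip":0}
    - {"dx":0,"dy":0,"dz":0.008,"yaw":0,"grip":0}
    - {"dx":0,"dy":0,"dz":0.008,"yaw":0,"grip":0}
    - {"dx":0,"dy":0,"dz":0.008,"yaw":0,"grip":0}
    - {"dx":0,"dy":0,"dz":0.008,"yaw":0,"grip":0}

```text
time_s: 11.35
tcp_pos: [0.5287, 0.1, 0.1044]
tool_rot: [3.14, 0.0, 1.57]
ft_force: [-5.3, -0.2, 15.3]
width: 0.0234
grip_force: 30.0
```

```bash
python3 - <<'E'
from h import *
sm,cs=shot('side','s3'); cv2.imwrite('pics/d3.png',cv2.resize(sm[130:230,160:290],(780,600),interpolation=3)[:,:,::-1])
print(env.observe()['ft_force'])
E
```

```text
[-5.60807328 -1.35362538 15.43260049]
```

View pics/d3.png

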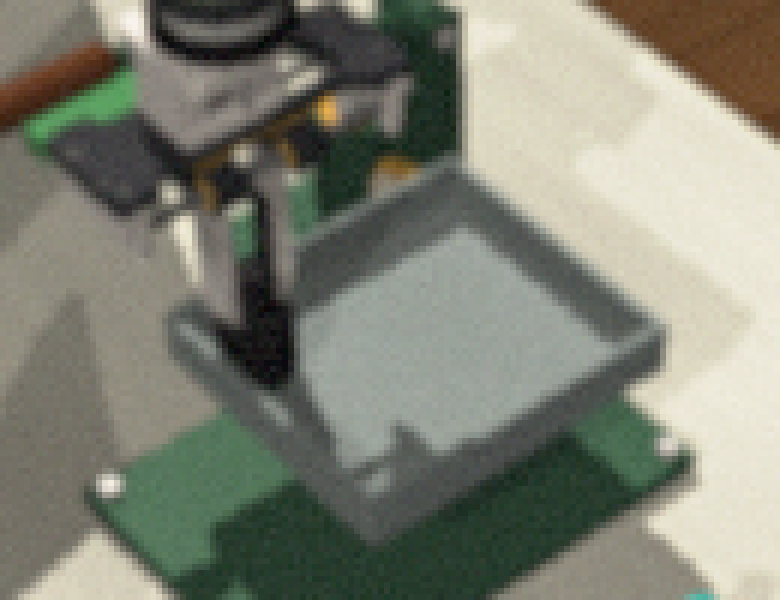

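play_rows:
  commands:
    - {"dx":0,"dy":0,"dz":-0.014,"yaw":0,"grip":0}
    - {"dx":0,"dy":0,"dz":-0.014,"yaw":0,"grip":0.6}
    - {"dx":0,"dy":0,"dz":-0.014,"yaw":0,"grip":0.6}
    - {"dx":0,"dy":0,"dz":-0.014,"yaw":0,"grip":0.6}
    - {"dx":0,"dy":0,"dz":-0.014,"yaw":0,"grip":0.6}

```text
time_s: 11.9
tcp_pos: [0.5278, 0.1, 0.1038]
tool_rot: [-3.141, 0.0, 1.57]
ft_force: [-0.5, -0.7, -0.8]
width: 0.0521
grip_force: 0.0
```

play_rows:
  commands:
    - {"dx":0,"dy":0,"dz":-0.05,"yaw":0,"grip":0.6}
    - {"dx":0,"dy":0,"dz":-0.15,"yaw":0,"grip":0.6}
    - {"dx":0,"dy":0,"dz":-0.3,"yaw":0,"grip":0.6}
    - {"dx":0,"dy":0,"dz":-0.4,"yaw":0,"grip":0.6}
    - {"dx":0,"dy":0,"dz":-0.4,"yaw":0,"grip":0.6}

```text
time_s: 12.4
tcp_pos: [0.5315, 0.1002, 0.2098]
tool_rot: [3.131, -0.0, 1.57]
ft_force: [0.8, 0.3, 0.1]
width: 0.0565
grip_force: 0.0
```

play_rows:
  commands:
    - {"dx":-0.16,"dy":0.05,"dz":0,"yaw":0,"grip":0.8}
    - {"dx":-0.36,"dy":0.1,"dz":0,"yaw":0,"grip":0.8}
    - {"dx":-0.54,"dy":0.15,"dz":0,"yaw":0,"grip":0.8}
    - {"dx":-0.72,"dy":0.2,"dz":0,"yaw":0,"grip":0.8}
    - {"dx":-0.9,"dy":0.24,"dz":0,"yaw":0,"grip":0.8}

```text
time_s: 12.9
tcp_pos: [0.5873, -0.1266, 0.2028]
tool_rot: [-3.14, -0.001, 1.57]
ft_force: [-0.3, 0.1, 0.5]
width: 0.0754
grip_force: 0.0
```

play_rows:
  commands:
    - {"dx":-0.16,"dy":0,"dz":0,"yaw":0,"grip":0.8}
    - {"dx":-0.32,"dy":0,"dz":0,"yaw":0,"grip":0.8}
    - {"dx":-0.44,"dy":0,"dz":0,"yaw":0,"grip":0.8}
    - {"dx":-0.516,"dy":0,"dz":0,"yaw":0,"grip":0.8}
    - {"dx":-0.516,"dy":0,"dz":0,"yaw":0,"grip":0.8}

```text
time_s: 13.4
tcp_pos: [0.5867, -0.2559, 0.2028]
tool_rot: [-3.14, -0.001, 1.567]
ft_force: [0.1, 0.1, 0.1]
width: 0.0751
grip_force: 0.0
```

```bash
cat > look.py <<'E'
from h import *
im,c=shot('top','tl'); h=cv2.cvtColor(im,cv2.COLOR_RGB2HSV)
print('top',[(onz(c,ce,.05).round(3)[0][:2].tolist(),int(st[4])) for ce,st in bl(h[...,2]<45,20,(210,380,150,260))])
im,c=shot('wrist','wl'); h=cv2.cvtColor(im,cv2.COLOR_RGB2HSV)
print('wrist',[(onz(c,ce,.05).round(3)[0][:2].tolist(),int(st[4]),ce.round(0).tolist()) for ce,st in bl(h[...,2]<45,100,(100,420,20,270))])
print('pan weights',[(onz(c,ce,.145).round(3)[0][:2].tolist(),int(st[4])) for ce,st in bl(h[...,2]<45,60,(100,420,0,150))])
print(env.observe()['tcp_pos'])
E
python3 look.py
```

```text
top [([0.732, -0.299], 127), ([0.716, 0.167], 77), ([0.653, 0.166], 89), ([0.599, -0.048], 38), ([0.641, -0.342], 94), ([0.619, -0.326], 72), ([0.558, -0.323], 430), ([0.533, 0.101], 141), ([0.463, -0.274], 118)]
wrist [([0.571, -0.063], 452, [243.0, 21.0]), ([0.593, -0.254], 665, [262.0, 176.0]), ([0.46, -0.262], 803, [167.0, 181.0]), ([0.493, -0.371], 476, [196.0, 251.0]), ([0.682, -0.372], 473, [320.0, 251.0])]
pan weights [([0.576, -0.091], 456)]
[ 0.58723811 -0.25295639  0.2033188 ]
```

play_rows:
  commands:
    - {"dx":0,"dy":0.008,"dz":0.15,"yaw":0,"grip":0.8}
    - {"dx":0,"dy":0.008,"dz":0.35,"yaw":0,"grip":0.8}
    - {"dx":0,"dy":0.008,"dz":0.55,"yaw":0,"grip":0.8}
    - {"dx":0,"dy":0.008,"dz":0.7,"yaw":0,"grip":0.8}
    - {"dx":0,"dy":0.008,"dz":0.76,"yaw":0,"grip":0.8}

```text
time_s: 14.0
tcp_pos: [0.5861, -0.2495, 0.0091]
tool_rot: [-3.134, -0.005, 1.572]
ft_force: [-0.7, 1.2, -0.6]
width: 0.0748
grip_force: 0.0
```

play_rows:
  commands:
    - {"dx":0,"dy":0,"dz":0,"yaw":0,"grip":0.8}
    - {"dx":0,"dy":0,"dz":0,"yaw":0,"grip":0}
    - {"dx":0,"dy":0,"dz":0,"yaw":0,"grip":0}
    - {"dx":0,"dy":0,"dz":0,"yaw":0,"grip":0}
    - {"dx":0,"dy":0,"dz":0,"yaw":0,"grip":0}

```text
time_s: 14.5
tcp_pos: [0.5907, -0.2548, 0.016]
tool_rot: [3.139, 0.002, 1.57]
ft_force: [-0.5, -0.3, 0.5]
width: 0.0465
grip_force: 0.0
```

play_rows:
  commands:
    - {"dx":0,"dy":0,"dz":0,"yaw":0,"grip":0}
    - {"dx":0,"dy":0,"dz":0,"yaw":0,"grip":0}
    - {"dx":0,"dy":0,"dz":0,"yaw":0,"grip":0}
    - {"dx":0,"dy":0,"dz":0,"yaw":0,"grip":0}
    - {"dx":0,"dy":0,"dz":0,"yaw":0,"grip":0}

```text
time_s: 15.0
tcp_pos: [0.5907, -0.2544, 0.0147]
tool_rot: [3.139, 0.001, 1.57]
ft_force: [3.6, -0.3, 0.6]
width: 0.0234
grip_force: 30.0
```

play_rows:
  commands:
    - {"dx":0,"dy":0,"dz":-0.04,"yaw":0,"grip":0}
    - {"dx":0,"dy":0,"dz":-0.15,"yaw":0,"grip":0}
    - {"dx":0,"dy":0,"dz":-0.35,"yaw":0,"grip":0}
    - {"dx":0,"dy":0,"dz":-0.55,"yaw":0,"grip":0}
    - {"dx":0,"dy":0,"dz":-0.72,"yaw":0,"grip":0}

```text
time_s: 15.5
tcp_pos: [0.5879, -0.2535, 0.195]
tool_rot: [-3.138, -0.001, 1.57]
ft_force: [1.0, -0.6, -3.8]
width: 0.0236
grip_force: 30.0
```

play_rows:
  commands:
    - {"dx":0.14,"dy":0.06,"dz":0,"yaw":0,"grip":0}
    - {"dx":0.3,"dy":0.12,"dz":0,"yaw":0,"grip":0}
    - {"dx":0.46,"dy":0.18,"dz":0,"yaw":0,"grip":0}
    - {"dx":0.62,"dy":0.24,"dz":0,"yaw":0,"grip":0}
    - {"dx":0.78,"dy":0.312,"dz":0,"yaw":0,"grip":0}

```text
time_s: 16.0
tcp_pos: [0.6654, -0.0575, 0.192]
tool_rot: [-3.135, -0.001, 1.569]
ft_force: [0.1, -0.7, -4.3]
width: 0.0231
grip_force: 30.0
```

play_rows:
  commands:
    - {"dx":0.16,"dy":0,"dz":0,"yaw":0,"grip":0}
    - {"dx":0.32,"dy":0,"dz":0,"yaw":0,"grip":0}
    - {"dx":0.48,"dy":0,"dz":0,"yaw":0,"grip":0}
    - {"dx":0.58,"dy":0,"dz":0,"yaw":0,"grip":0}
    - {"dx":0.636,"dy":0,"dz":0,"yaw":0,"grip":0}

```text
time_s: 16.5
tcp_pos: [0.6654, 0.1023, 0.1919]
tool_rot: [-3.136, -0.0, 1.572]
ft_force: [0.2, -0.8, -4.5]
width: 0.0229
grip_force: 30.0
```

play_rows:
  commands:
    - {"dx":0,"dy":0,"dz":0,"yaw":0,"grip":0}
    - {"dx":0,"dy":0,"dz":0,"yaw":0,"grip":0}
    - {"dx":0,"dy":0,"dz":0.1,"yaw":0,"grip":0}
    - {"dx":0,"dy":0,"dz":0.2,"yaw":0,"grip":0}
    - {"dx":0,"dy":0,"dz":0.28,"yaw":0,"grip":0}

```text
time_s: 17.0
tcp_pos: [0.6671, 0.0972, 0.1224]
tool_rot: [-3.14, 0.001, 1.567]
ft_force: [-0.2, -0.3, -5.3]
width: 0.0235
grip_force: 30.0
```

play_rows:
  commands:
    - {"dx":0,"dy":0,"dz":0.04,"yaw":0,"grip":0}
    - {"dx":0,"dy":0,"dz":0.07,"yaw":0,"grip":0}
    - {"dx":0,"dy":0,"dz":0.07,"yaw":0,"grip":0}
    - {"dx":0,"dy":0,"dz":0.07,"yaw":0,"grip":0}
    - {"dx":0,"dy":0,"dz":0.07,"yaw":0,"grip":0}

```text
time_s: 17.5
tcp_pos: [0.6686, 0.0999, 0.1077]
tool_rot: [3.14, -0.0, 1.57]
ft_force: [-0.1, 0.4, -4.6]
width: 0.0234
grip_force: 30.0
```

play_rows:
  commands:
    - {"dx":0,"dy":-0.016,"dz":0,"yaw":0,"grip":0}
    - {"dx":0,"dy":-0.016,"dz":0.008,"yaw":0,"grip":0}
    - {"dx":0,"dy":-0.016,"dz":0.008,"yaw":0,"grip":0}
    - {"dx":0,"dy":-0.016,"dz":0.008,"yaw":0,"grip":0}
    - {"dx":0,"dy":-0.016,"dz":0.008,"yaw":0,"grip":0}

```text
time_s: 18.0
tcp_pos: [0.6641, 0.0997, 0.1057]
tool_rot: [3.141, 0.0, 1.57]
ft_force: [-2.5, -1.5, 3.7]
width: 0.023
grip_force: 30.0
```

play_rows:
  commands:
    - {"dx":0,"dy":0,"dz":0,"yaw":0,"grip":0.6}
    - {"dx":0,"dy":0,"dz":0,"yaw":0,"grip":0.6}
    - {"dx":0,"dy":0,"dz":0,"yaw":0,"grip":0.6}
    - {"dx":0,"dy":0,"dz":0,"yaw":0,"grip":0.6}
    - {"dx":0,"dy":0,"dz":-0.05,"yaw":0,"grip":0.6}

```text
time_s: 18.5
tcp_pos: [0.662, 0.1, 0.1149]
tool_rot: [-3.137, -0.0, 1.57]
ft_force: [-0.2, -0.4, -0.5]
width: 0.0558
grip_force: 0.0
```

play_rows:
  commands:
    - {"dx":0,"dy":0,"dz":-0.15,"yaw":0,"grip":0.6}
    - {"dx":0,"dy":0,"dz":-0.33,"yaw":0,"grip":0.6}
    - {"dx":-0.1,"dy":0,"dz":-0.33,"yaw":0,"grip":0.6}
    - {"dx":-0.28,"dy":-0.08,"dz":-0.33,"yaw":0,"grip":0.8}
    - {"dx":-0.46,"dy":-0.16,"dz":-0.33,"yaw":0,"grip":0.8}

```text
time_s: 19.0
tcp_pos: [0.6242, -0.0157, 0.2012]
tool_rot: [3.139, 0.001, 1.572]
ft_force: [0.4, -1.1, -0.9]
width: 0.069
grip_force: 0.0
```

play_rows:
  commands:
    - {"dx":-0.15,"dy":-0.1,"dz":0,"yaw":0,"grip":0.8}
    - {"dx":-0.3,"dy":-0.2,"dz":0,"yaw":0,"grip":0.8}
    - {"dx":-0.45,"dy":-0.3,"dz":0,"yaw":0,"grip":0.8}
    - {"dx":-0.6,"dy":-0.4,"dz":0,"yaw":0,"grip":0.8}
    - {"dx":-0.75,"dy":-0.5,"dz":0,"yaw":0,"grip":0.8}

```text
time_s: 19.5
tcp_pos: [0.4979, -0.204, 0.2008]
tool_rot: [3.14, 0.001, 1.57]
ft_force: [0.9, -1.1, -0.5]
width: 0.075
grip_force: 0.0
```

play_rows:
  commands:
    - {"dx":-0.15,"dy":-0.1,"dz":0,"yaw":0,"grip":0.8}
    - {"dx":-0.24,"dy":-0.15,"dz":0,"yaw":0,"grip":0.8}
    - {"dx":-0.24,"dy":-0.15,"dz":0,"yaw":0,"grip":0.8}
    - {"dx":-0.24,"dy":-0.15,"dz":0,"yaw":0,"grip":0.8}
    - {"dx":-0.24,"dy":-0.15,"dz":0,"yaw":0,"grip":0.8}

```text
time_s: 20.0
tcp_pos: [0.4617, -0.2616, 0.2]
tool_rot: [3.141, -0.0, 1.571]
ft_force: [0.1, -0.6, -0.1]
width: 0.0752
grip_force: 0.0
```

```bash
python3 look.py
```

```text
top [([0.716, 0.167], 79), ([0.679, 0.1], 162), ([0.652, 0.166], 91), ([0.598, -0.048], 39), ([0.557, -0.323], 340), ([0.533, 0.101], 143), ([0.488, 0.037], 31), ([0.491, -0.021], 28), ([0.458, -0.253], 46), ([0.449, -0.343], 46), ([0.439, -0.327], 21), ([0.397, -0.332], 307)]
wrist [([0.453, -0.261], 672, [250.0, 176.0]), ([0.369, -0.378], 452, [195.0, 251.0]), ([0.556, -0.378], 484, [319.0, 251.0])]
pan weights [([0.528, -0.094], 426)]
[ 0.46175728 -0.2612562   0.19970124]
```

play_rows:
  commands:
    - {"dx":0,"dy":-0.032,"dz":0.15,"yaw":0,"grip":0.8}
    - {"dx":0,"dy":-0.032,"dz":0.35,"yaw":0,"grip":0.8}
    - {"dx":0,"dy":-0.032,"dz":0.55,"yaw":0,"grip":0.8}
    - {"dx":0,"dy":-0.032,"dz":0.7,"yaw":0,"grip":0.8}
    - {"dx":0,"dy":-0.032,"dz":0.744,"yaw":0,"grip":0.8}

```text
time_s: 20.6
tcp_pos: [0.4499, -0.2585, 0.0089]
tool_rot: [-3.134, -0.006, 1.572]
ft_force: [-0.4, 0.3, 0.5]
width: 0.0753
grip_force: 0.0
```

play_rows:
  commands:
    - {"dx":0,"dy":0,"dz":0,"yaw":0,"grip":0.8}
    - {"dx":0,"dy":0,"dz":0,"yaw":0,"grip":0}
    - {"dx":0,"dy":0,"dz":0,"yaw":0,"grip":0}
    - {"dx":0,"dy":0,"dz":0,"yaw":0,"grip":0}
    - {"dx":0,"dy":0,"dz":0,"yaw":0,"grip":0}

```text
time_s: 21.1
tcp_pos: [0.454, -0.2632, 0.015]
tool_rot: [3.139, 0.002, 1.57]
ft_force: [0.5, -0.4, 1.0]
width: 0.0465
grip_force: 0.0
```

play_rows:
  commands:
    - {"dx":0,"dy":0,"dz":0,"yaw":0,"grip":0}
    - {"dx":0,"dy":0,"dz":0,"yaw":0,"grip":0}
    - {"dx":0,"dy":0,"dz":0,"yaw":0,"grip":0}
    - {"dx":0,"dy":0,"dz":0,"yaw":0,"grip":0}
    - {"dx":0,"dy":0,"dz":0,"yaw":0,"grip":0}

```text
time_s: 21.6
tcp_pos: [0.4526, -0.2624, 0.0136]
tool_rot: [-3.141, -0.0, 1.57]
ft_force: [-2.2, 0.4, 2.6]
width: 0.0231
grip_force: 30.0
```

play_rows:
  commands:
    - {"dx":0,"dy":0,"dz":-0.04,"yaw":0,"grip":0}
    - {"dx":0,"dy":0,"dz":-0.15,"yaw":0,"grip":0}
    - {"dx":0,"dy":0,"dz":-0.35,"yaw":0,"grip":0}
    - {"dx":0,"dy":0,"dz":-0.55,"yaw":0,"grip":0}
    - {"dx":0,"dy":0,"dz":-0.72,"yaw":0,"grip":0}

```text
time_s: 22.1
tcp_pos: [0.453, -0.262, 0.1957]
tool_rot: [3.141, 0.0, 1.57]
ft_force: [0.8, -0.5, -3.9]
width: 0.0235
grip_force: 30.0
```

play_rows:
  commands:
    - {"dx":0.14,"dy":0.06,"dz":0,"yaw":0,"grip":0}
    - {"dx":0.3,"dy":0.12,"dz":0,"yaw":0,"grip":0}
    - {"dx":0.46,"dy":0.18,"dz":0,"yaw":0,"grip":0}
    - {"dx":0.62,"dy":0.24,"dz":0,"yaw":0,"grip":0}
    - {"dx":0.78,"dy":0.31,"dz":0,"yaw":0,"grip":0}

```text
time_s: 22.6
tcp_pos: [0.5302, -0.0654, 0.1929]
tool_rot: [-3.14, -0.001, 1.57]
ft_force: [0.7, -0.7, -3.9]
width: 0.0234
grip_force: 30.0
```

play_rows:
  commands:
    - {"dx":0.16,"dy":0,"dz":0,"yaw":0,"grip":0}
    - {"dx":0.3,"dy":0,"dz":0,"yaw":0,"grip":0}
    - {"dx":0.4,"dy":0,"dz":0,"yaw":0,"grip":0}
    - {"dx":0.46,"dy":0,"dz":0,"yaw":0,"grip":0}
    - {"dx":0.46,"dy":0,"dz":0,"yaw":0,"grip":0}

```text
time_s: 23.1
tcp_pos: [0.5302, 0.0492, 0.193]
tool_rot: [-3.141, -0.001, 1.573]
ft_force: [-0.1, -0.0, -4.5]
width: 0.0232
grip_force: 30.0
```

play_rows:
  commands:
    - {"dx":0,"dy":0,"dz":0,"yaw":0,"grip":0}
    - {"dx":0,"dy":0,"dz":0,"yaw":0,"grip":0}
    - {"dx":0,"dy":0,"dz":0.1,"yaw":0,"grip":0}
    - {"dx":0,"dy":0,"dz":0.2,"yaw":0,"grip":0}
    - {"dx":0,"dy":0,"dz":0.28,"yaw":0,"grip":0}

```text
time_s: 23.6
tcp_pos: [0.5304, 0.046, 0.1223]
tool_rot: [-3.141, 0.0, 1.568]
ft_force: [0.5, -0.2, -4.8]
width: 0.0231
grip_force: 30.0
```

play_rows:
  commands:
    - {"dx":0,"dy":0,"dz":0.04,"yaw":0,"grip":0}
    - {"dx":0,"dy":0,"dz":0.076,"yaw":0,"grip":0}
    - {"dx":0,"dy":0,"dz":0.076,"yaw":0,"grip":0}
    - {"dx":0,"dy":0,"dz":0.076,"yaw":0,"grip":0}
    - {"dx":0,"dy":0,"dz":0.076,"yaw":0,"grip":0}

```text
time_s: 24.1
tcp_pos: [0.5315, 0.0474, 0.1052]
tool_rot: [3.14, -0.0, 1.569]
ft_force: [0.2, -0.2, -3.5]
width: 0.0227
grip_force: 30.0
```

play_rows:
  commands:
    - {"dx":0,"dy":0,"dz":0,"yaw":0,"grip":0.6}
    - {"dx":0,"dy":0,"dz":0,"yaw":0,"grip":0.6}
    - {"dx":0,"dy":0,"dz":0,"yaw":0,"grip":0.6}
    - {"dx":0,"dy":0,"dz":0,"yaw":0,"grip":0.6}
    - {"dx":0,"dy":0,"dz":-0.05,"yaw":0,"grip":0.6}

```text
time_s: 24.6
tcp_pos: [0.5292, 0.0477, 0.1159]
tool_rot: [-3.138, -0.0, 1.57]
ft_force: [0.8, -0.1, -0.7]
width: 0.0553
grip_force: 0.0
```

play_rows:
  commands:
    - {"dx":0,"dy":0,"dz":-0.15,"yaw":0,"grip":0.8}
    - {"dx":0,"dy":0,"dz":-0.33,"yaw":0,"grip":1}
    - {"dx":-0.1,"dy":0,"dz":-0.5,"yaw":0,"grip":1}
    - {"dx":-0.28,"dy":-0.02,"dz":-0.5,"yaw":0,"grip":1}
    - {"dx":-0.46,"dy":-0.04,"dz":-0.5,"yaw":0,"grip":1}

```text
time_s: 25.1
tcp_pos: [0.5223, -0.0686, 0.2459]
tool_rot: [3.135, 0.002, 1.572]
ft_force: [0.4, -0.2, -0.2]
width: 0.0921
grip_force: 0.0
```

play_rows:
  commands:
    - {"dx":-0.16,"dy":0,"dz":0,"yaw":0,"grip":1}
    - {"dx":-0.32,"dy":0,"dz":0,"yaw":0,"grip":1}
    - {"dx":-0.48,"dy":0,"dz":0,"yaw":0,"grip":1}
    - {"dx":-0.64,"dy":0,"dz":0,"yaw":0,"grip":1}
    - {"dx":-0.8,"dy":0,"dz":0,"yaw":0,"grip":1}

```text
time_s: 25.6
tcp_pos: [0.5205, -0.2692, 0.2434]
tool_rot: [3.14, 0.001, 1.57]
ft_force: [0.9, 0.1, 0.6]
width: 0.0938
grip_force: 0.0
```

```bash
cat > lookc.py <<'E'
from h import *
for n,zs in (('top',.13),('wrist',.13)):
    im,c=shot(n,n+'c'); h=cv2.cvtColor(im,cv2.COLOR_RGB2HSV)
    print(n,'black@.13',[(onz(c,ce,zs).round(3)[0][:2].tolist(),int(st[4])) for ce,st in bl(h[...,2]<45,50)])
    m=((h[...,0]<15)&(h[...,1]>110)&(h[...,2]>50)).astype(np.uint8)
    print('orange',[(ce.round(1).tolist(),st.tolist(),onz(c,ce,.09).round(3)[0].tolist()) for ce,st in bl(m,150)])
print(env.observe()['tcp_pos'])
sm,_=shot('side','sc'); w=load('wristc')[0]
o=np.zeros((384,800,3),np.uint8); o[:,:400]=w[:,56:456]; o[:350,400:]=cv2.resize(sm[130:305,170:370],(400,350),interpolation=3); cv2.imwrite('pics/lc.png',o[:,:,::-1])
E
python3 lookc.py
```

```text
top black@.13 [([1.237, 0.794], 785), ([1.238, 0.373], 800), ([1.239, 0.143], 293), ([1.23, -0.493], 2496), ([0.799, -0.665], 185), ([0.799, -0.732], 85), ([0.716, -0.73], 347), ([0.673, 0.184], 507), ([0.706, 0.649], 161), ([0.663, 0.092], 161), ([0.638, -0.324], 290), ([0.63, -0.745], 92), ([0.57, -0.677], 357), ([0.539, 0.637], 148), ([0.536, -0.354], 88), ([0.526, 0.092], 143), ([0.528, 0.039], 146), ([0.468, 0.23], 64), ([0.468, 0.336], 103), ([0.466, -0.338], 438), ([0.41, -0.737], 172), ([0.439, -0.487], 120), ([0.369, 0.804], 163), ([0.351, -0.271], 142), ([0.355, 0.629], 152), ([0.25, 0.805], 687), ([0.247, -0.746], 581), ([0.154, 0.798], 66), ([0.109, 0.79], 63), ([0.057, 0.152], 1506), ([0.089, -0.739], 100), ([0.038, -0.739], 62)]
orange [([250.6, 3.6], [0, 0, 512, 9, 4100], [1.301, 0.047, 0.09]), ([254.8, 87.1], [0, 18, 512, 366, 50304], [0.976, 0.025, 0.09]), ([462.9, 166.7], [455, 135, 17, 63, 860], [0.695, -0.691, 0.09]), ([432.6, 167.4], [424, 155, 17, 25, 230], [0.691, -0.588, 0.09]), ([421.7, 169.1], [414, 157, 17, 25, 223], [0.685, -0.551, 0.09]), ([185.3, 224.8], [181, 207, 9, 37, 197], [0.483, 0.253, 0.09])]
wrist black@.13 [([0.56, -0.089], 508), ([0.636, -0.395], 1018), ([0.404, -0.393], 982), ([0.874, -0.388], 348), ([0.344, -0.542], 15784), ([0.814, -0.487], 6979), ([0.567, -0.552], 194)]
orange [([498.7, 212.6], [476, 121, 36, 148, 2308], [0.882, -0.335, 0.09]), ([251.3, 238.8], [226, 207, 52, 57, 1938], [0.511, -0.374, 0.09]), ([345.4, 332.7], [328, 327, 40, 15, 410], [0.67, -0.554, 0.09])]
[ 0.51999788 -0.27230737  0.24270999]
```

View pics/lc.png

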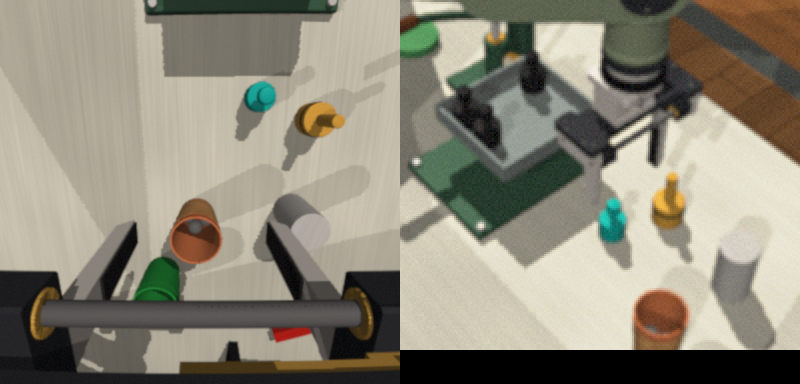

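```bash
python3 - <<'E'
from h import *
_,c=load('sc')
for z in (.243,.26,.276,.29,.34,.373): print(z,proj(c,[(.573,-.272,z),(.467,-.272,z)]).round(1).tolist())
_,c=load('wristc'); print(onz(c,[(252,239)],.105))
for z in (.0,.012,.105):print(proj(c,[(.510,-.369,z)]))
E
```

```text
0.243 [[295.8, 219.6], [265.4, 239.8]]
0.26 [[296.3, 215.2], [265.6, 235.5]]
0.276 [[296.8, 211.1], [265.8, 231.3]]
0.29 [[297.3, 207.3], [266.0, 227.7]]
0.34 [[298.9, 193.5], [266.7, 213.9]]
0.373 [[300.0, 184.0], [267.1, 204.3]]
[[ 0.51218913 -0.36721602  0.105     ]]
[[251.92906502 213.5139214 ]]
[[251.79564982 215.98934452]]
[[250.49609432 240.12698789]]
```

play_rows:
  commands:
    - {"dx":-0.15,"dy":-0.038,"dz":0.0,"yaw":0,"grip":1}
    - {"dx":-0.3,"dy":-0.038,"dz":0.1,"yaw":0,"grip":1}
    - {"dx":-0.384,"dy":-0.038,"dz":0.25,"yaw":0,"grip":1}
    - {"dx":-0.384,"dy":-0.038,"dz":0.4,"yaw":0,"grip":1}
    - {"dx":-0.384,"dy":-0.038,"dz":0.4,"yaw":0,"grip":1}
  squeeze: 20

```text
time_s: 26.25
tcp_pos: [0.5074, -0.3592, 0.1359]
tool_rot: [-3.132, -0.009, 1.57]
ft_force: [0.1, -0.3, -0.9]
width: 0.094
grip_force: 0.0
```

play_rows:
  commands:
    - {"dx":0,"dy":0,"dz":0,"yaw":0,"grip":1}
    - {"dx":0,"dy":0,"dz":0.05,"yaw":0,"grip":1}
    - {"dx":0,"dy":0,"dz":0.15,"yaw":0,"grip":1}
    - {"dx":0,"dy":0,"dz":0.25,"yaw":0,"grip":1}
    - {"dx":0,"dy":0,"dz":0.3,"yaw":0,"grip":1}

```text
time_s: 26.75
tcp_pos: [0.5112, -0.3627, 0.0668]
tool_rot: [3.141, 0.0, 1.571]
ft_force: [-0.4, 0.1, -0.9]
width: 0.0939
grip_force: 0.0
```

```bash
python3 - <<'E'
from h import *
im,c=shot('wrist','w5'); s=env.observe(); print(s['tcp_pos'],s['ft_force'])
h=cv2.cvtColor(im,cv2.COLOR_RGB2HSV)
for ce,st in bl((h[...,0]<15)&(h[...,1]>110)&(h[...,2]>50),300): print(ce,st,onz(c,ce,.1))
sm,_=shot('side','s5'); o=np.zeros((384,800,3),np.uint8); o[:,:400]=im[:,56:456]; o[:350,400:]=cv2.resize(sm[200:375,220:420],(400,350),interpolation=3); cv2.imwrite('pics/l5.png',o[:,:,::-1])
E
```

```text
[ 0.51015409 -0.36188145  0.06482774] [-0.91328172  1.16317987 -1.75657811]
[257.01283276 241.42484642] [ 205  173  105  117 7325] [[ 0.51162851 -0.37007942  0.1       ]]
```

View pics/l5.png

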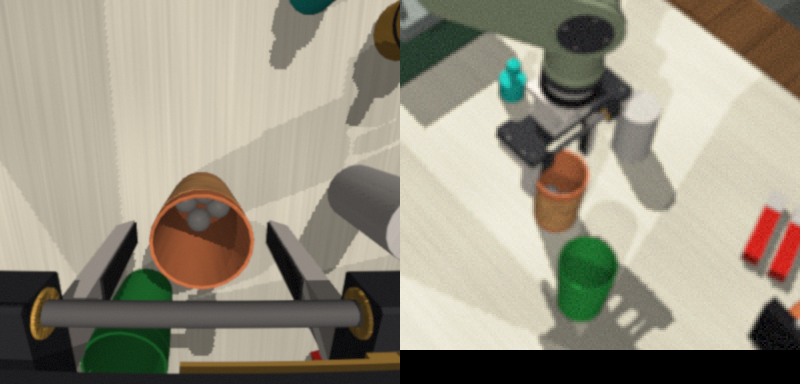

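play_rows:
  commands:
    - {"dx":-0.024,"dy":0.002,"dz":0,"yaw":0,"grip":1}
    - {"dx":-0.024,"dy":0.002,"dz":0.1,"yaw":0,"grip":1}
    - {"dx":-0.024,"dy":0.002,"dz":0.2,"yaw":0,"grip":1}
    - {"dx":-0.024,"dy":0.002,"dz":0.28,"yaw":0,"grip":1}
    - {"dx":-0.024,"dy":0.002,"dz":0.31,"yaw":0,"grip":1}

```text
time_s: 27.35
tcp_pos: [0.5114, -0.3698, -0.0109]
tool_rot: [-3.141, -0.0, 1.57]
ft_force: [0.1, 0.4, 0.9]
width: 0.0938
grip_force: 0.0
```

play_rows:
  commands:
    - {"dx":0,"dy":0,"dz":0,"yaw":0,"grip":1}
    - {"dx":0,"dy":0,"dz":0,"yaw":0,"grip":0.6}
    - {"dx":0,"dy":0,"dz":0,"yaw":0,"grip":0.6}
    - {"dx":0,"dy":0,"dz":0,"yaw":0,"grip":0.6}
    - {"dx":0,"dy":0,"dz":0,"yaw":0,"grip":0.6}

```text
time_s: 27.85
tcp_pos: [0.5119, -0.3705, -0.0089]
tool_rot: [3.14, 0.002, 1.57]
ft_force: [-2.0, -0.8, 5.7]
width: 0.0733
grip_force: 19.8
```

play_rows:
  commands:
    - {"dx":0,"dy":0,"dz":0,"yaw":0,"grip":0.6}
    - {"dx":0,"dy":0,"dz":0,"yaw":0,"grip":0.6}
    - {"dx":0,"dy":0,"dz":0,"yaw":0,"grip":0.6}
    - {"dx":0,"dy":0,"dz":0,"yaw":0,"grip":0.6}
    - {"dx":0,"dy":0,"dz":0,"yaw":0,"grip":0.6}

```text
time_s: 28.35
tcp_pos: [0.5119, -0.3704, -0.0089]
tool_rot: [3.14, 0.002, 1.57]
ft_force: [-2.8, -0.4, 5.8]
width: 0.0734
grip_force: 19.8
```

play_rows:
  commands:
    - {"dx":0,"dy":0,"dz":0,"yaw":0,"grip":0.95}
    - {"dx":0,"dy":0,"dz":0,"yaw":0,"grip":0.95}
    - {"dx":0,"dy":0,"dz":0,"yaw":0,"grip":0.95}
    - {"dx":0.008,"dy":0,"dz":-0.12,"yaw":0,"grip":0.95}
    - {"dx":0.008,"dy":0,"dz":-0.232,"yaw":0,"grip":0.95}

```text
time_s: 28.85
tcp_pos: [0.5104, -0.3661, 0.0465]
tool_rot: [-3.139, -0.003, 1.57]
ft_force: [0.5, -0.6, 0.3]
width: 0.0892
grip_force: 0.0
```

play_rows:
  commands:
    - {"dx":0,"dy":0,"dz":0,"yaw":0,"grip":0.95}
    - {"dx":0,"dy":0,"dz":0,"yaw":0,"grip":0.95}
    - {"dx":0,"dy":0,"dz":0,"yaw":0,"grip":0.6}
    - {"dx":0,"dy":0,"dz":0,"yaw":0,"grip":0.6}
    - {"dx":0,"dy":0,"dz":0,"yaw":0,"grip":0.6}

```text
time_s: 29.35
tcp_pos: [0.5106, -0.3665, 0.0456]
tool_rot: [-3.14, -0.002, 1.57]
ft_force: [-0.2, 0.1, -3.0]
width: 0.075
grip_force: 20.0
```

play_rows:
  commands:
    - {"dx":0,"dy":0,"dz":0,"yaw":0,"grip":0.6}
    - {"dx":0,"dy":0,"dz":0,"yaw":0,"grip":0.6}
    - {"dx":0,"dy":0,"dz":0,"yaw":0,"grip":0.6}
    - {"dx":0,"dy":0,"dz":0,"yaw":0,"grip":0.6}
    - {"dx":0,"dy":0,"dz":0,"yaw":0,"grip":0.6}

```text
time_s: 29.85
tcp_pos: [0.5113, -0.3673, 0.0473]
tool_rot: [-3.141, -0.0, 1.57]
ft_force: [0.0, 0.3, -3.8]
width: 0.0748
grip_force: 20.0
```

play_rows:
  commands:
    - {"dx":0,"dy":0,"dz":-0.03,"yaw":0,"grip":0.6}
    - {"dx":0,"dy":0,"dz":-0.1,"yaw":0,"grip":0.6}
    - {"dx":0,"dy":0,"dz":-0.2,"yaw":0,"grip":0.6}
    - {"dx":0,"dy":0,"dz":-0.32,"yaw":0,"grip":0.6}
    - {"dx":0,"dy":0,"dz":-0.42,"yaw":0,"grip":0.6}

```text
time_s: 30.35
tcp_pos: [0.5117, -0.3677, 0.1548]
tool_rot: [3.14, 0.001, 1.57]
ft_force: [0.2, -0.1, -4.1]
width: 0.0749
grip_force: 20.0
```

play_rows:
  commands:
    - {"dx":0.02,"dy":0.01,"dz":0,"yaw":0,"grip":0.6}
    - {"dx":0.06,"dy":0.03,"dz":0,"yaw":0,"grip":0.6}
    - {"dx":0.12,"dy":0.06,"dz":0,"yaw":0,"grip":0.6}
    - {"dx":0.2,"dy":0.1,"dz":0,"yaw":0,"grip":0.6}
    - {"dx":0.3,"dy":0.14,"dz":0,"yaw":0,"grip":0.6}

```text
time_s: 30.85
tcp_pos: [0.5458, -0.2899, 0.1498]
tool_rot: [-3.138, -0.003, 1.57]
ft_force: [0.3, -0.4, -4.2]
width: 0.075
grip_force: 20.0
```

play_rows:
  commands:
    - {"dx":0.1,"dy":0.04,"dz":0,"yaw":0,"grip":0.6}
    - {"dx":0.2,"dy":0.08,"dz":0,"yaw":0,"grip":0.6}
    - {"dx":0.3,"dy":0.12,"dz":0,"yaw":0,"grip":0.6}
    - {"dx":0.4,"dy":0.16,"dz":0,"yaw":0,"grip":0.6}
    - {"dx":0.48,"dy":0.2,"dz":0,"yaw":0,"grip":0.6}

```text
time_s: 31.35
tcp_pos: [0.5955, -0.1683, 0.1498]
tool_rot: [-3.137, -0.003, 1.572]
ft_force: [0.3, 0.5, -4.4]
width: 0.0751
grip_force: 20.0
```

play_rows:
  commands:
    - {"dx":0.06,"dy":0.02,"dz":0,"yaw":0,"grip":0.6}
    - {"dx":0.12,"dy":0.03,"dz":0,"yaw":0,"grip":0.6}
    - {"dx":0.16,"dy":0.04,"dz":0,"yaw":0,"grip":0.6}
    - {"dx":0.19,"dy":0.048,"dz":0,"yaw":0,"grip":0.6}
    - {"dx":0.2,"dy":0.048,"dz":0,"yaw":0,"grip":0.6}

```text
time_s: 31.85
tcp_pos: [0.6087, -0.122, 0.1524]
tool_rot: [-3.142, -0.0, 1.57]
ft_force: [0.1, 0.4, -4.4]
width: 0.0751
grip_force: 20.0
```

```bash
python3 - <<'E'
from h import *
s=env.observe(); print(s['tcp_pos'],s['ft_force'],s['width'])
im,c=shot('wrist','w6'); t,_=shot('top','t6'); sm,_=shot('side','s6'); o=np.zeros((600,800,3),np.uint8); o[:300,:400]=cv2.resize(im[:,:],(400,300)); o[:300,400:]=cv2.resize(t[150:255,200:340],(400,300),interpolation=3); o[300:,:400]=cv2.resize(sm[130:280,180:380],(400,300),interpolation=3); cv2.imwrite('pics/l6.png',o[:,:,::-1])
E
```

```text
[ 0.6086754  -0.12197898  0.15244942] [ 0.08159343  0.39093502 -4.42313152] 0.07510165410636334
```

View pics/l6.png

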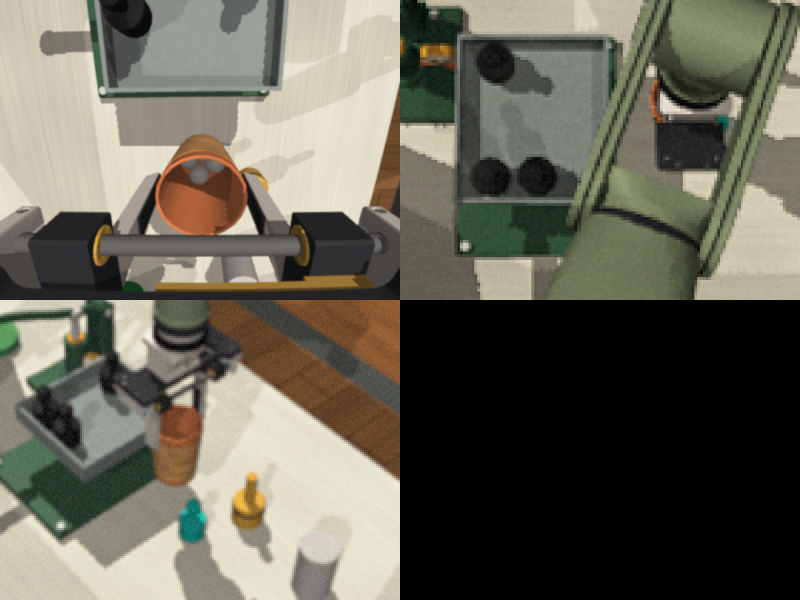

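play_rows:
  commands:
    - {"dx":0.06,"dy":0,"dz":0,"yaw":0,"grip":0.6}
    - {"dx":0.12,"dy":0,"dz":-0.008,"yaw":0,"grip":0.6}
    - {"dx":0.166,"dy":0,"dz":-0.008,"yaw":0,"grip":0.6}
    - {"dx":0.216,"dy":0,"dz":-0.02,"yaw":0,"grip":0.6}
    - {"dx":0.267,"dy":0,"dz":-0.028,"yaw":0,"grip":0.6}

```text
time_s: 32.5
tcp_pos: [0.6086, -0.0551, 0.1601]
tool_rot: [3.142, 0.001, 1.57]
ft_force: [0.4, -2.3, -3.0]
width: 0.0748
grip_force: 20.0
```

play_rows:
  commands:
    - {"dx":0.04,"dy":0,"dz":0,"yaw":0,"grip":0.6}
    - {"dx":0.08,"dy":0,"dz":0.003,"yaw":0,"grip":0.6}
    - {"dx":0.12,"dy":0,"dz":0.01,"yaw":0,"grip":0.6}
    - {"dx":0.16,"dy":0,"dz":0.024,"yaw":0,"grip":0.6}
    - {"dx":0.199,"dy":0,"dz":0.038,"yaw":0,"grip":0.6}

```text
time_s: 33.0
tcp_pos: [0.6099, -0.0054, 0.1508]
tool_rot: [3.139, 0.0, 1.57]
ft_force: [1.2, -1.2, 2.7]
width: 0.0747
grip_force: 20.0
```

```bash
cat > tilt.py <<'E'
from h import *
s=env.observe(); T=s['tcp_pos']; print(np.round(T,4),np.round(s['ft_force'],1),round(s['width'],4))
sm,c=shot('side','stilt'); h=cv2.cvtColor(sm,cv2.COLOR_RGB2HSV)
b=max(bl((h[...,0]<18)&(h[...,1]>90)&(h[...,2]>50),80,(190,330,120,290)),key=lambda q:q[1][4]); print('orange bbox',b[0].round(1),b[1])
P=np.array(T)+[0,0,.058]; a=np.linspace(0,2*np.pi,40)
for f in np.radians([0,30,45,60,75,90,100]):
    ax=np.array([0,-np.sin(f),-np.cos(f)]); u=np.array([0,np.cos(f),-np.sin(f)]); X=np.array([1,0,0])
    pts=np.vstack([P+ r*(np.cos(a)[:,None]*u+np.sin(a)[:,None]*X)+L*ax for r,L in((.038,0),(.031,.105))])
    q=proj(c,pts); print(round(np.degrees(f)),q.min(0).round(0),(q.max(0)-q.min(0)).round(0))
E
python3 tilt.py
```

```text
[ 0.6099 -0.0054  0.1508] [ 1.2 -1.2  2.7] 0.0747
orange bbox [299.  145.9] [ 254  120   76   62 1736]
0 [230. 162.] [25. 40.]
30 [230. 164.] [32. 41.]
45 [231. 164.] [36. 41.]
60 [232. 163.] [39. 42.]
75 [232. 161.] [40. 41.]
90 [232. 159.] [41. 39.]
100 [232. 158.] [41. 36.]
```

```bash
sed -i 's/(190,330,120,290)/(215,285,156,225)/' tilt.py; python3 tilt.py | head -2
```

```text
[ 0.6096 -0.0036  0.1499] [1.8 0.3 1.1] 0.0748
orange bbox [248.9 184.6] [234 164  31  42 825]
```

play_rows:
  commands:
    - {"dx":0.04,"dy":0,"dz":0.025,"yaw":0,"grip":0.6}
    - {"dx":0.086,"dy":0,"dz":0.058,"yaw":0,"grip":0.6}
    - {"dx":0.12,"dy":0,"dz":0.095,"yaw":0,"grip":0.6}
    - {"dx":0.154,"dy":0,"dz":0.134,"yaw":0,"grip":0.6}
    - {"dx":0.154,"dy":0,"dz":0.134,"yaw":0,"grip":0.6}

```text
time_s: 33.6
tcp_pos: [0.6077, 0.0347, 0.1143]
tool_rot: [-3.139, -0.002, 1.572]
ft_force: [2.0, 2.0, 3.0]
width: 0.0748
grip_force: 20.0
```

```bash
python3 tilt.py; python3 - <<'E'
from h import *
im,c=shot('wrist','w7'); sm,_=load('stilt'); o=np.zeros((300,800,3),np.uint8); o[:,:400]=cv2.resize(im,(400,300)); o[:,400:]=cv2.resize(sm[130:230,190:323],(400,300),interpolation=3); cv2.imwrite('pics/l7.png',o[:,:,::-1])
E
```

```text
[0.6077 0.0347 0.1143] [2. 2. 3.] 0.0748
orange bbox [243.1 182.6] [226 163  36  40 855]
0 [221. 164.] [24. 39.]
30 [222. 167.] [32. 40.]
45 [223. 167.] [35. 40.]
60 [223. 165.] [37. 41.]
75 [224. 163.] [39. 40.]
90 [224. 162.] [39. 38.]
100 [224. 161.] [39. 35.]
```

View pics/l7.png

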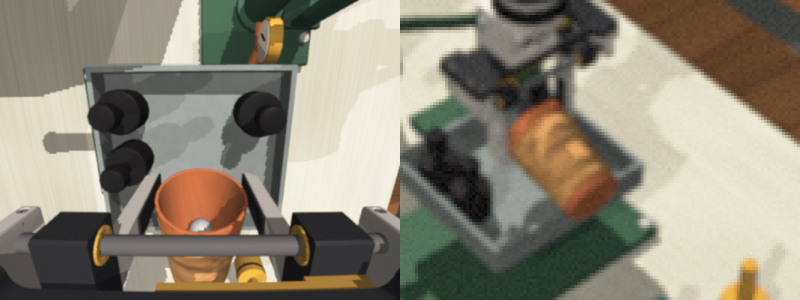

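play_rows:
  commands:
    - {"dx":0.015,"dy":0,"dz":0.03,"yaw":0,"grip":0.6}
    - {"dx":0.03,"dy":0,"dz":0.06,"yaw":0,"grip":0.6}
    - {"dx":0.046,"dy":0,"dz":0.092,"yaw":0,"grip":0.6}
    - {"dx":0.055,"dy":0,"dz":0.125,"yaw":0,"grip":0.6}
    - {"dx":0.062,"dy":0,"dz":0.15,"yaw":0,"grip":0.6}

```text
time_s: 34.2
tcp_pos: [0.6087, 0.0486, 0.0778]
tool_rot: [-3.142, -0.001, 1.57]
ft_force: [2.2, 2.7, 1.9]
width: 0.0745
grip_force: 20.0
```

play_rows:
  commands:
    - {"dx":0,"dy":0,"dz":0,"yaw":0,"grip":0.6}
    - {"dx":0,"dy":0,"dz":0,"yaw":0,"grip":0.6}
    - {"dx":0,"dy":0,"dz":0,"yaw":0,"grip":0.6}
    - {"dx":0,"dy":0,"dz":0,"yaw":0,"grip":0.6}
    - {"dx":0,"dy":0,"dz":0,"yaw":0,"grip":0.6}

```text
time_s: 34.7
tcp_pos: [0.6081, 0.0476, 0.0789]
tool_rot: [-3.14, 0.0, 1.569]
ft_force: [-0.9, 3.1, 0.6]
width: 0.075
grip_force: 20.0
```

```bash
python3 tilt.py; python3 - <<'E'
from h import *
im,c=shot('wrist','w8')
g=cv2.cvtColor(im,cv2.COLOR_RGB2HSV); 
# balls: bright grey highlights in pan region
m=(g[...,1]<40)&(g[...,2]>150)
for ce,st in bl(m,6,(100,400,60,280)): print(ce.round(0),st.tolist())
E
```

```text
[0.6081 0.0476 0.0789] [-0.9  3.1  0.6] 0.075
orange bbox [240.3 183.3] [223 166  37  35 818]
0 [219. 170.] [24. 38.]
30 [220. 173.] [31. 39.]
45 [221. 173.] [34. 39.]
60 [221. 171.] [36. 40.]
75 [222. 170.] [38. 39.]
90 [222. 168.] [39. 37.]
100 [222. 167.] [39. 34.]
[193.  76.] [124, 60, 132, 36, 4219]
[337. 163.] [141, 96, 259, 176, 3695]
[264. 128.] [247, 115, 35, 27, 724]
[223. 188.] [153, 141, 163, 139, 8216]
[262. 200.] [247, 185, 31, 31, 721]
[104. 242.] [100, 210, 13, 61, 526]
[275. 223.] [256, 211, 33, 22, 241]
[341. 246.] [318, 210, 45, 69, 1431]
[319. 276.] [318, 272, 3, 8, 15]
```

play_rows:
  commands:
    - {"dx":-0.016,"dy":0,"dz":-0.066,"yaw":0,"grip":0.6}
    - {"dx":-0.062,"dy":0,"dz":-0.156,"yaw":0,"grip":0.6}
    - {"dx":-0.13,"dy":0,"dz":-0.232,"yaw":0,"grip":0.6}
    - {"dx":-0.18,"dy":0,"dz":-0.265,"yaw":0,"grip":0.6}
    - {"dx":-0.216,"dy":0,"dz":-0.29,"yaw":0,"grip":0.6}

```text
time_s: 35.3
tcp_pos: [0.6086, -0.0077, 0.1517]
tool_rot: [-3.141, 0.001, 1.569]
ft_force: [-0.5, -0.4, -2.0]
width: 0.0748
grip_force: 20.0
```

play_rows:
  commands:
    - {"dx":-0.1,"dy":0,"dz":-0.032,"yaw":0,"grip":0.6}
    - {"dx":-0.2,"dy":0,"dz":-0.05,"yaw":0,"grip":0.6}
    - {"dx":-0.3,"dy":0,"dz":-0.05,"yaw":0,"grip":0.6}
    - {"dx":-0.4,"dy":0,"dz":-0.05,"yaw":0,"grip":0.6}
    - {"dx":-0.48,"dy":0,"dz":-0.05,"yaw":0,"grip":0.6}

```text
time_s: 35.8
tcp_pos: [0.6074, -0.1277, 0.1625]
tool_rot: [-3.139, -0.0, 1.569]
ft_force: [0.5, 0.5, -1.6]
width: 0.0746
grip_force: 20.0
```

play_rows:
  commands:
    - {"dx":0,"dy":0,"dz":0,"yaw":0,"grip":0.6}
    - {"dx":0,"dy":0,"dz":0,"yaw":0,"grip":0.6}
    - {"dx":0,"dy":0,"dz":0,"yaw":0,"grip":0.6}
    - {"dx":0,"dy":0,"dz":0,"yaw":0,"grip":0.6}
    - {"dx":0,"dy":0,"dz":0,"yaw":0,"grip":0.6}

```text
time_s: 36.3
tcp_pos: [0.6086, -0.1251, 0.164]
tool_rot: [-3.142, -0.0, 1.571]
ft_force: [0.2, 0.1, -2.3]
width: 0.0747
grip_force: 20.0
```

```bash
python3 tilt.py; python3 - <<'E'
from h import *
im,c=shot('wrist','w9'); t,_=shot('top','t9'); sm,_=load('stilt'); o=np.zeros((600,800,3),np.uint8); o[:300,:400]=cv2.resize(im,(400,300)); o[:300,400:]=cv2.resize(sm[130:230,190:323],(400,300),interpolation=3); o[300:,:400]=cv2.resize(t[155:230,210:310],(400,300),interpolation=3);cv2.imwrite('pics/l9.png',o[:,:,::-1])
E
```

```text
[ 0.6086 -0.1251  0.164 ] [ 0.2  0.1 -2.3] 0.0747
orange bbox [274.7 198.9] [261 179  24  44 663]
0 [255. 179.] [27. 42.]
30 [256. 183.] [34. 43.]
45 [257. 182.] [38. 44.]
60 [257. 181.] [41. 44.]
75 [258. 179.] [43. 44.]
90 [258. 177.] [44. 42.]
100 [258. 176.] [44. 38.]
```

View pics/l9.png

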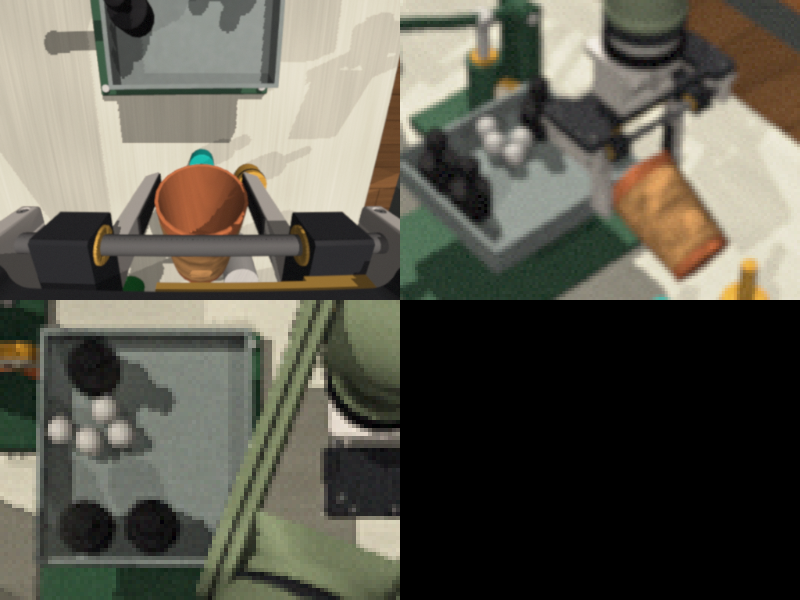

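play_rows:
  commands:
    - {"dx":-0.16,"dy":-0.06,"dz":0,"yaw":0,"grip":0.6}
    - {"dx":-0.34,"dy":-0.13,"dz":0,"yaw":0,"grip":0.6}
    - {"dx":-0.52,"dy":-0.21,"dz":0,"yaw":0,"grip":0.6}
    - {"dx":-0.7,"dy":-0.29,"dz":0,"yaw":0,"grip":0.6}
    - {"dx":-0.86,"dy":-0.37,"dz":0,"yaw":0,"grip":0.6}

```text
time_s: 36.95
tcp_pos: [0.5151, -0.3429, 0.1643]
tool_rot: [3.141, 0.001, 1.57]
ft_force: [-0.8, -0.4, -0.9]
width: 0.0749
grip_force: 20.0
```

play_rows:
  commands:
    - {"dx":-0.11,"dy":-0.02,"dz":0.05,"yaw":0,"grip":0.6}
    - {"dx":-0.11,"dy":-0.02,"dz":0.15,"yaw":0,"grip":0.6}
    - {"dx":-0.11,"dy":-0.02,"dz":0.26,"yaw":0,"grip":0.6}
    - {"dx":-0.11,"dy":-0.02,"dz":0.34,"yaw":0,"grip":0.6}
    - {"dx":-0.11,"dy":-0.02,"dz":0.36,"yaw":0,"grip":0.6}

```text
time_s: 37.45
tcp_pos: [0.5089, -0.3666, 0.0707]
tool_rot: [-3.137, -0.004, 1.57]
ft_force: [-0.2, 1.2, -1.7]
width: 0.0751
grip_force: 20.0
```

play_rows:
  commands:
    - {"dx":0,"dy":0,"dz":0,"yaw":0,"grip":0.6}
    - {"dx":0,"dy":0,"dz":0,"yaw":0,"grip":0.6}
    - {"dx":0,"dy":0,"dz":0,"yaw":0,"grip":0.6}
    - {"dx":0,"dy":0,"dz":0,"yaw":0,"grip":0.6}
    - {"dx":0,"dy":0,"dz":0,"yaw":0,"grip":0.6}
  squeeze: 6

```text
time_s: 37.95
tcp_pos: [0.5114, -0.3689, 0.075]
tool_rot: [3.14, 0.002, 1.57]
ft_force: [0.6, 0.4, -2.2]
width: 0.0749
grip_force: 6.0
```

```bash
sed -i 's/(215,285,156,225)/(245,360,160,330)/' tilt.py; python3 tilt.py; python3 -c "
from h import *
print(np.mean([env.observe()['ft_force'] for _ in range(5)],0))"
```

```text
[ 0.5114 -0.3689  0.075 ] [ 0.6  0.4 -2.2] 0.0749
orange bbox [343.8 177.6] [311 160  49  44 929]
0 [287. 268.] [29. 43.]
30 [287. 272.] [36. 48.]
45 [288. 272.] [41. 48.]
60 [289. 272.] [45. 49.]
75 [290. 270.] [47. 49.]
90 [291. 269.] [48. 48.]
100 [291. 268.] [49. 46.]
[ 0.13079055 -0.13880312 -1.82410815]
```

```bash
sed -i 's/(245,360,160,330)/(270,350,240,330)/' tilt.py; python3 tilt.py|head -2
```

```text
[ 0.5113 -0.3689  0.0748] [ 0.1 -0.1 -1.8] 0.0756
orange bbox [303.  291.5] [290 270  26  42 704]
```

play_rows:
  commands:
    - {"dx":0,"dy":0,"dz":0,"yaw":0,"grip":0.6}
    - {"dx":0,"dy":0,"dz":0,"yaw":0,"grip":0.6}
    - {"dx":0,"dy":0,"dz":0,"yaw":0,"grip":0.6}
    - {"dx":0,"dy":0,"dz":0,"yaw":0,"grip":0.6}
    - {"dx":0,"dy":0,"dz":0,"yaw":0,"grip":0.6}
  squeeze: 4

```text
time_s: 38.55
tcp_pos: [0.5109, -0.3684, 0.0739]
tool_rot: [-3.141, -0.0, 1.57]
ft_force: [-0.6, -0.8, -0.8]
width: 0.0752
grip_force: 4.0
```

```bash
python3 tilt.py|head -2
```

```text
[ 0.5109 -0.3684  0.0739] [-0.6 -0.8 -0.8] 0.0752
orange bbox [302.5 291.4] [289 270  26  41 692]
```

play_rows:
  commands:
    - {"dx":0,"dy":0,"dz":0.03,"yaw":0,"grip":0.6}
    - {"dx":0,"dy":0,"dz":0.06,"yaw":0,"grip":0.6}
    - {"dx":0,"dy":0,"dz":0.085,"yaw":0,"grip":0.6}
    - {"dx":0,"dy":0,"dz":0.1,"yaw":0,"grip":0.6}
    - {"dx":0,"dy":0,"dz":0.114,"yaw":0,"grip":0.6}

```text
time_s: 39.1
tcp_pos: [0.5125, -0.3689, 0.0466]
tool_rot: [3.139, 0.001, 1.57]
ft_force: [1.2, 1.8, 7.9]
width: 0.075
grip_force: 4.0
```

play_rows:
  commands:
    - {"dx":0,"dy":0,"dz":0,"yaw":0,"grip":0.6}
    - {"dx":0,"dy":0,"dz":0,"yaw":0,"grip":0.6}
    - {"dx":0,"dy":0,"dz":0,"yaw":0,"grip":0.6}
    - {"dx":0,"dy":0,"dz":0,"yaw":0,"grip":0.6}
    - {"dx":0,"dy":0,"dz":0,"yaw":0,"grip":0.6}

```text
time_s: 39.6
tcp_pos: [0.5122, -0.3689, 0.0465]
tool_rot: [3.139, 0.001, 1.57]
ft_force: [2.0, 1.3, 4.2]
width: 0.0754
grip_force: 4.0
```

play_rows:
  commands:
    - {"dx":0,"dy":0,"dz":0,"yaw":0,"grip":1}
    - {"dx":0,"dy":0,"dz":0,"yaw":0,"grip":1}
    - {"dx":0,"dy":0,"dz":0,"yaw":0,"grip":1}
    - {"dx":0,"dy":0,"dz":0,"yaw":0,"grip":1}
    - {"dx":0,"dy":0,"dz":0,"yaw":0,"grip":1}
  squeeze: 20

```text
time_s: 40.1
tcp_pos: [0.5102, -0.3682, 0.0449]
tool_rot: [-3.14, -0.001, 1.57]
ft_force: [-0.0, -0.2, 0.3]
width: 0.094
grip_force: 0.0
```

play_rows:
  commands:
    - {"dx":0,"dy":0,"dz":-0.1,"yaw":0,"grip":1}
    - {"dx":0,"dy":0,"dz":-0.3,"yaw":0,"grip":1}
    - {"dx":0,"dy":0,"dz":-0.5,"yaw":0,"grip":1}
    - {"dx":0,"dy":0,"dz":-0.7,"yaw":0,"grip":1}
    - {"dx":0,"dy":0,"dz":-0.8,"yaw":0,"grip":1}

```text
time_s: 40.6
tcp_pos: [0.5124, -0.3701, 0.2517]
tool_rot: [3.136, 0.006, 1.57]
ft_force: [0.0, -0.4, 0.4]
width: 0.094
grip_force: 0.0
```

```bash
cat > cupchk.py <<'E'
from h import *
a=np.linspace(0,2*np.pi,60)
for n,roi in (('side',(265,350,235,330)),('top',(340,400,195,245)),('wrist',(150,340,120,330))):
    im,c=shot(n,n+'k'); h=cv2.cvtColor(im,cv2.COLOR_RGB2HSV)
    for ce,st in bl((h[...,0]<18)&(h[...,1]>90)&(h[...,2]>50),80,roi):
        pts=np.vstack([np.c_[.511+r*np.cos(a),-.3685+r*np.sin(a),0*a+z] for r,z in((.038,.105),(.031,0))]); q=proj(c,pts)
        print(n,st[:4],st[4],'upright pred',q.min(0).round(0),(q.max(0)-q.min(0)).round(0))
s=env.observe(); print(s['tcp_pos'])
E
python3 cupchk.py
```

```text
side [287 274  28  42] 900 upright pred [286. 274.] [29. 42.]
top [354 207  29  23] 431 upright pred [354. 208.] [28. 23.]
wrist [230 143  55  58] 2421 upright pred [227. 142.] [56. 58.]
wrist [330 267  10  34] 232 upright pred [227. 142.] [56. 58.]
[ 0.51180671 -0.36945959  0.24805652]
```

play_rows:
  commands:
    - {"dx":0.16,"dy":-0.03,"dz":-0.06,"yaw":0,"grip":0}
    - {"dx":0.34,"dy":-0.06,"dz":-0.06,"yaw":0,"grip":0}
    - {"dx":0.52,"dy":-0.09,"dz":-0.06,"yaw":0,"grip":0}
    - {"dx":0.7,"dy":-0.12,"dz":-0.06,"yaw":0,"grip":0}
    - {"dx":0.88,"dy":-0.16,"dz":-0.06,"yaw":0,"grip":0}

```text
time_s: 41.25
tcp_pos: [0.4689, -0.146, 0.257]
tool_rot: [-3.136, -0.003, 1.569]
ft_force: [0.9, -0.4, 0.3]
width: 0.0571
grip_force: 0.0
```

play_rows:
  commands:
    - {"dx":0.18,"dy":0,"dz":0,"yaw":0,"grip":0}
    - {"dx":0.36,"dy":0,"dz":0,"yaw":0,"grip":0}
    - {"dx":0.54,"dy":0,"dz":0,"yaw":0,"grip":0}
    - {"dx":0.72,"dy":0,"dz":0,"yaw":0,"grip":0}
    - {"dx":0.88,"dy":0,"dz":0,"yaw":0,"grip":0}

```text
time_s: 41.75
tcp_pos: [0.4691, 0.0736, 0.2573]
tool_rot: [-3.136, -0.0, 1.57]
ft_force: [0.7, -0.1, -0.4]
width: 0.0177
grip_force: 0.0
```

play_rows:
  commands:
    - {"dx":0.17,"dy":0,"dz":0,"yaw":0,"grip":0}
    - {"dx":0.3,"dy":0,"dz":0,"yaw":0,"grip":0}
    - {"dx":0.3,"dy":0,"dz":0,"yaw":0,"grip":0}
    - {"dx":0.3,"dy":0,"dz":0,"yaw":0,"grip":0}
    - {"dx":0.3,"dy":0,"dz":0,"yaw":0,"grip":0}

```text
time_s: 42.25
tcp_pos: [0.4706, 0.1455, 0.2589]
tool_rot: [-3.139, 0.001, 1.569]
ft_force: [0.7, -0.5, -0.4]
width: 0.0003
grip_force: 0.0
```

```bash
cat > lev.py <<'E'
from h import *
s=env.observe(); print('tcp',np.round(s['tcp_pos'],4),np.round(s['ft_force'],1))
for n,roi in (('wrist',(0,512,0,250)),('top',(170,210,190,260)),('side',(130,200,110,180))):
    im,c=shot(n,n+'L'); h=cv2.cvtColor(im,cv2.COLOR_RGB2HSV)
    for ce,st in bl((h[...,0]<14)&(h[...,1]>110)&(h[...,2]>40)&(h[...,2]<170),60,roi): print(n,ce.round(1),st.tolist(),onz(c,ce,.228).round(4)[0])
    print(n,'handle pred',proj(c,[(.475,.213,.239)]).round(1))
im=load('wristk')[0][143:201,230:285]; h=cv2.cvtColor(im,cv2.COLOR_RGB2HSV); print('grey in cup',((h[...,1]<70)).sum())
t,c=load('topL'); h=cv2.cvtColor(t,cv2.COLOR_RGB2HSV); print('balls',[(ce.round(1).tolist(),int(st[4])) for ce,st in bl((h[...,1]<25)&(h[...,2]>150),4,(212,272,155,225))])
E
python3 lev.py
```

```text
tcp [0.4706 0.1455 0.2589] [ 0.7 -0.5 -0.4]
wrist [262.3 125.9] [200, 111, 129, 32, 3332] [0.4756 0.218  0.228 ]
wrist [387.6 140.9] [384, 133, 9, 18, 126] [0.5886 0.2051 0.228 ]
wrist [379.2 165.4] [371, 153, 17, 24, 183] [0.5837 0.1827 0.228 ]
wrist [504.6 242.3] [497, 234, 15, 16, 105] [0.7266 0.1028 0.228 ]
wrist handle pred [[261.7 132.5]]
top handle pred [[187.1 225.2]]
side [158.5 148.2] [148, 141, 23, 15, 136] [0.4591 0.221  0.228 ]
side handle pred [[163.8 144.7]]
grey in cup 710
balls [([234.3, 181.5], 6), ([223.5, 186.0], 6), ([239.2, 187.9], 9)]
```

play_rows:
  commands:
    - {"dx":0.15,"dy":0,"dz":0,"yaw":0,"grip":0}
    - {"dx":0.288,"dy":0,"dz":0,"yaw":0,"grip":0}
    - {"dx":0.288,"dy":0,"dz":0.08,"yaw":0,"grip":0}
    - {"dx":0.288,"dy":0,"dz":0.156,"yaw":0,"grip":0}
    - {"dx":0.288,"dy":0,"dz":0.156,"yaw":0,"grip":0}
  squeeze: 30

```text
time_s: 42.9
tcp_pos: [0.4695, 0.2174, 0.2185]
tool_rot: [-3.136, 0.002, 1.569]
ft_force: [-0.2, 0.3, -0.4]
width: 0.0003
grip_force: 0.0
```

play_rows:
  commands:
    - {"dx":0,"dy":0,"dz":0.06,"yaw":0,"grip":0}
    - {"dx":0,"dy":0,"dz":0.12,"yaw":0,"grip":0}
    - {"dx":0,"dy":0,"dz":0.22,"yaw":0,"grip":0}
    - {"dx":0,"dy":0,"dz":0.34,"yaw":0,"grip":0}
    - {"dx":0,"dy":0,"dz":0.45,"yaw":0,"grip":0}

```text
time_s: 43.4
tcp_pos: [0.4676, 0.2189, 0.1103]
tool_rot: [-3.133, -0.002, 1.568]
ft_force: [-11.6, 1.4, 13.5]
width: 0.0006
grip_force: 7.9
```

play_rows:
  commands:
    - {"dx":0,"dy":0,"dz":0.06,"yaw":0,"grip":0}
    - {"dx":0,"dy":0,"dz":0.12,"yaw":0,"grip":0}
    - {"dx":0,"dy":0,"dz":0.17,"yaw":0,"grip":0}
    - {"dx":0,"dy":0,"dz":0.17,"yaw":0,"grip":0}
    - {"dx":0,"dy":0,"dz":0.17,"yaw":0,"grip":0}

```text
time_s: 43.9
tcp_pos: [0.4711, 0.2185, 0.0685]
tool_rot: [-3.14, -0.001, 1.568]
ft_force: [-5.8, 0.1, 8.8]
width: 0.0008
grip_force: 5.6
```

play_rows:
  commands:
    - {"dx":0,"dy":0,"dz":0,"yaw":0,"grip":0}
    - {"dx":0,"dy":0,"dz":-0.15,"yaw":0,"grip":0}
    - {"dx":0,"dy":0,"dz":-0.32,"yaw":0,"grip":0}
    - {"dx":0,"dy":0,"dz":-0.5,"yaw":0,"grip":0}
    - {"dx":0,"dy":0,"dz":-0.64,"yaw":0,"grip":0}

```text
time_s: 44.4
tcp_pos: [0.4731, 0.2181, 0.2309]
tool_rot: [3.137, -0.001, 1.568]
ft_force: [0.1, 0.8, 0.2]
width: 0.0005
grip_force: 0.0
```

play_rows:
  commands:
    - {"dx":0,"dy":0,"dz":0,"yaw":0,"grip":0}
    - {"dx":0,"dy":0,"dz":0,"yaw":0,"grip":0}
    - {"dx":0,"dy":0,"dz":0,"yaw":0,"grip":0}
    - {"dx":0,"dy":0,"dz":0,"yaw":0,"grip":0}
    - {"dx":0,"dy":0,"dz":0,"yaw":0,"grip":0}

```text
time_s: 44.9
tcp_pos: [0.4705, 0.2182, 0.2248]
tool_rot: [-3.138, 0.001, 1.57]
ft_force: [0.3, -0.1, 0.6]
width: 0.0005
grip_force: 0.0
```

play_rows:
  commands:
    - {"dx":0,"dy":0,"dz":0,"yaw":0,"grip":0}
    - {"dx":0,"dy":0,"dz":0,"yaw":0,"grip":0}
    - {"dx":0,"dy":0,"dz":0,"yaw":0,"grip":0}
    - {"dx":0,"dy":0,"dz":0,"yaw":0,"grip":0}
    - {"dx":0,"dy":0,"dz":0,"yaw":0,"grip":0}

```text
time_s: 45.4
tcp_pos: [0.4715, 0.2186, 0.2266]
tool_rot: [3.141, -0.0, 1.57]
ft_force: [0.1, 0.6, 0.6]
width: 0.0002
grip_force: 0.0
```

```bash
cat > panz.py <<'E'
from h import *
# ram from near-right bed/pan: vertical position of pan near edge in the top view is weak; use side view bottom corner of pan by grey/green edge
sm,c=shot('side','sp'); h=cv2.cvtColor(sm,cv2.COLOR_RGB2HSV)
col=[]
for u in range(214,232):
    g=(h[170:250,u,0]>45)&(h[170:250,u,0]<95)&(h[170:250,u,1]>70)
    i=np.where(g)[0]; col.append(170+i.min() if len(i) else -1)
print('first green row per col',col)
for r in (0,.012,.024,.036,.048,.06): print(r,proj(c,[(.498,-.048,.079+r),(.498,-.048,.112+r)]).round(1).tolist())
s=env.observe(); print(np.round(s['tcp_pos'],4),np.round(s['ft_force'],1))
E
python3 panz.py; python3 lev.py | grep side; python3 - <<'E'
import sys; sys.path.insert(0,'.')
E
```

```text
first green row per col [np.int64(184), np.int64(213), np.int64(194), np.int64(197), np.int64(216), np.int64(216), np.int64(218), np.int64(218), np.int64(218), np.int64(219), np.int64(217), np.int64(217), np.int64(217), np.int64(216), np.int64(217), np.int64(215), np.int64(213), np.int64(214)]
0 [[222.8, 224.4], [222.4, 217.2]]
0.012 [[222.7, 221.8], [222.3, 214.5]]
0.024 [[222.6, 219.2], [222.2, 211.8]]
0.036 [[222.4, 216.5], [222.0, 209.1]]
0.048 [[222.3, 213.9], [221.9, 206.3]]
0.06 [[222.1, 211.1], [221.7, 203.5]]
[0.4715 0.2186 0.2266] [ 0.2 -0.3  0.1]
side [162.3 146.2] [149, 138, 30, 18, 182] [0.4738 0.2217 0.228 ]
side handle pred [[163.8 144.7]]
```

play_rows:
  commands:
    - {"dx":0,"dy":0,"dz":0.12,"yaw":0,"grip":0}
    - {"dx":0,"dy":0,"dz":0.26,"yaw":0,"grip":0}
    - {"dx":0,"dy":0,"dz":0.42,"yaw":0,"grip":0}
    - {"dx":0,"dy":0,"dz":0.56,"yaw":0,"grip":0}
    - {"dx":0,"dy":0,"dz":0.644,"yaw":0,"grip":0}

```text
time_s: 46.1
tcp_pos: [0.4716, 0.2194, 0.0656]
tool_rot: [3.141, -0.001, 1.57]
ft_force: [-1.6, 0.0, 14.0]
width: 0.0003
grip_force: 6.0
```

play_rows:
  commands:
    - {"dx":0,"dy":0,"dz":0,"yaw":0,"grip":0}
    - {"dx":0,"dy":0,"dz":0,"yaw":0,"grip":0}
    - {"dx":0,"dy":0,"dz":-0.3,"yaw":0,"grip":0}
    - {"dx":0,"dy":0,"dz":-0.5,"yaw":0,"grip":0}
    - {"dx":0,"dy":0,"dz":-0.644,"yaw":0,"grip":0}

```text
time_s: 46.6
tcp_pos: [0.471, 0.2185, 0.217]
tool_rot: [-3.141, 0.0, 1.57]
ft_force: [1.3, 0.2, 0.9]
width: 0.0005
grip_force: 0.0
```

play_rows:
  commands:
    - {"dx":0,"dy":0,"dz":0,"yaw":0,"grip":0}
    - {"dx":0,"dy":0,"dz":0,"yaw":0,"grip":0}
    - {"dx":0,"dy":0,"dz":0,"yaw":0,"grip":0}
    - {"dx":0,"dy":0,"dz":0,"yaw":0,"grip":0}
    - {"dx":0,"dy":0,"dz":0,"yaw":0,"grip":0}

```text
time_s: 47.1
tcp_pos: [0.4702, 0.2182, 0.2134]
tool_rot: [-3.138, 0.001, 1.57]
ft_force: [-0.1, 0.6, 0.5]
width: 0.0007
grip_force: 0.0
```

play_rows:
  commands:
    - {"dx":0,"dy":0,"dz":0,"yaw":0,"grip":0}
    - {"dx":0,"dy":0,"dz":0,"yaw":0,"grip":0}
    - {"dx":0,"dy":0,"dz":0,"yaw":0,"grip":0}
    - {"dx":0,"dy":0,"dz":0,"yaw":0,"grip":0}
    - {"dx":0,"dy":0,"dz":0,"yaw":0,"grip":0}

```text
time_s: 47.6
tcp_pos: [0.4715, 0.2186, 0.2156]
tool_rot: [3.141, -0.0, 1.57]
ft_force: [0.2, -1.1, -0.3]
width: -0.0
grip_force: 0.0
```

```bash
python3 panz.py; python3 - <<'E'
from h import *
for n in ('s0','s6','stilt','sp'):
    sm,c=load(n); h=cv2.cvtColor(sm,cv2.COLOR_RGB2HSV)
    print(n,[(lambda i:170+i.min() if len(i) else -1)(np.where((h[170:250,u,0]>45)&(h[170:250,u,0]<95)&(h[170:250,u,1]>70))[0]) for u in range(218,229)])
E
```

```text
first green row per col [np.int64(211), np.int64(189), np.int64(193), np.int64(213), np.int64(189), np.int64(214), np.int64(215), np.int64(216), np.int64(216), np.int64(216), np.int64(215), np.int64(214), np.int64(214), np.int64(213), np.int64(212), np.int64(212), np.int64(211), np.int64(210)]
0 [[222.8, 224.4], [222.4, 217.2]]
0.012 [[222.7, 221.8], [222.3, 214.5]]
0.024 [[222.6, 219.2], [222.2, 211.8]]
0.036 [[222.4, 216.5], [222.0, 209.1]]
0.048 [[222.3, 213.9], [221.9, 206.3]]
0.06 [[222.1, 211.1], [221.7, 203.5]]
[0.4715 0.2186 0.2156] [ 0.1 -0.6 -0.4]
s0 [np.int64(219), np.int64(220), np.int64(221), np.int64(222), np.int64(223), np.int64(222), np.int64(221), np.int64(221), np.int64(220), np.int64(219), np.int64(219)]
s6 [np.int64(219), np.int64(220), np.int64(221), np.int64(222), np.int64(222), np.int64(221), np.int64(221), np.int64(221), np.int64(220), np.int64(220), np.int64(219)]
stilt [np.int64(199), np.int64(220), np.int64(221), np.int64(222), np.int64(222), np.int64(222), np.int64(221), np.int64(220), np.int64(220), np.int64(220), np.int64(219)]
sp [np.int64(189), np.int64(214), np.int64(215), np.int64(216), np.int64(216), np.int64(216), np.int64(215), np.int64(214), np.int64(214), np.int64(213), np.int64(212)]
```

play_rows:
  commands:
    - {"dx":0,"dy":0,"dz":0.12,"yaw":0,"grip":0}
    - {"dx":0,"dy":0,"dz":0.26,"yaw":0,"grip":0}
    - {"dx":0,"dy":0,"dz":0.42,"yaw":0,"grip":0}
    - {"dx":0,"dy":0,"dz":0.54,"yaw":0,"grip":0}
    - {"dx":0,"dy":0,"dz":0.6,"yaw":0,"grip":0}

```text
time_s: 48.15
tcp_pos: [0.4717, 0.2193, 0.0657]
tool_rot: [3.141, -0.001, 1.57]
ft_force: [-2.3, 0.3, 12.7]
width: 0.0007
grip_force: 5.9
```

play_rows:
  commands:
    - {"dx":0,"dy":0,"dz":0,"yaw":0,"grip":0}
    - {"dx":0,"dy":0,"dz":0,"yaw":0,"grip":0}
    - {"dx":0,"dy":0,"dz":-0.3,"yaw":0,"grip":0}
    - {"dx":0,"dy":0,"dz":-0.5,"yaw":0,"grip":0}
    - {"dx":0,"dy":0,"dz":-0.66,"yaw":0,"grip":0}

```text
time_s: 48.65
tcp_pos: [0.471, 0.2185, 0.217]
tool_rot: [-3.141, 0.0, 1.57]
ft_force: [1.1, -0.3, -0.0]
width: 0.0006
grip_force: 0.0
```

play_rows:
  commands:
    - {"dx":0,"dy":0,"dz":0,"yaw":0,"grip":0}
    - {"dx":0,"dy":0,"dz":0,"yaw":0,"grip":0}
    - {"dx":0,"dy":0,"dz":0,"yaw":0,"grip":0}
    - {"dx":0,"dy":0,"dz":0,"yaw":0,"grip":0}
    - {"dx":0,"dy":0,"dz":0,"yaw":0,"grip":0}

```text
time_s: 49.15
tcp_pos: [0.4702, 0.2182, 0.2135]
tool_rot: [-3.138, 0.001, 1.57]
ft_force: [1.5, 0.5, -0.1]
width: 0.0005
grip_force: 0.0
```

play_rows:
  commands:
    - {"dx":0,"dy":0,"dz":0,"yaw":0,"grip":0}
    - {"dx":0,"dy":0,"dz":0,"yaw":0,"grip":0}
    - {"dx":0,"dy":0,"dz":0,"yaw":0,"grip":0}
    - {"dx":0,"dy":0,"dz":0,"yaw":0,"grip":0}
    - {"dx":0,"dy":0,"dz":0,"yaw":0,"grip":0}

```text
time_s: 49.65
tcp_pos: [0.4715, 0.2186, 0.2156]
tool_rot: [3.141, -0.0, 1.57]
ft_force: [0.8, -0.4, 1.2]
width: -0.0001
grip_force: 0.0
```

```bash
python3 panz.py | grep -v "^0"
```

```text
first green row per col [np.int64(207), np.int64(209), np.int64(209), np.int64(210), np.int64(189), np.int64(212), np.int64(212), np.int64(213), np.int64(213), np.int64(213), np.int64(212), np.int64(212), np.int64(210), np.int64(210), np.int64(210), np.int64(209), np.int64(208), np.int64(208)]
[0.4715 0.2186 0.2156] [-0.6  0.7  0.5]
```

play_rows:
  commands:
    - {"dx":0,"dy":0,"dz":0.14,"yaw":0,"grip":0}
    - {"dx":0,"dy":0,"dz":0.3,"yaw":0,"grip":0}
    - {"dx":0,"dy":0,"dz":0.46,"yaw":0,"grip":0}
    - {"dx":0,"dy":0,"dz":0.6,"yaw":0,"grip":0}
    - {"dx":0,"dy":0,"dz":0.66,"yaw":0,"grip":0}

```text
time_s: 50.2
tcp_pos: [0.4723, 0.2194, 0.0559]
tool_rot: [-3.141, -0.0, 1.57]
ft_force: [-33.9, -7.9, 102.7]
width: 0.0006
grip_force: 52.1
```

play_rows:
  commands:
    - {"dx":0,"dy":0,"dz":0,"yaw":0,"grip":0}
    - {"dx":0,"dy":0,"dz":0,"yaw":0,"grip":0}
    - {"dx":0,"dy":0,"dz":-0.3,"yaw":0,"grip":0}
    - {"dx":0,"dy":0,"dz":-0.5,"yaw":0,"grip":0}
    - {"dx":0,"dy":0,"dz":-0.7,"yaw":0,"grip":0}

```text
time_s: 50.7
tcp_pos: [0.471, 0.2185, 0.2023]
tool_rot: [-3.141, 0.0, 1.57]
ft_force: [1.1, -0.7, -0.4]
width: 0.0005
grip_force: 0.0
```

play_rows:
  commands:
    - {"dx":0,"dy":0,"dz":-0.1,"yaw":0,"grip":1}
    - {"dx":0,"dy":0,"dz":-0.2,"yaw":0,"grip":1}
    - {"dx":0,"dy":0,"dz":-0.2,"yaw":0,"grip":1}
    - {"dx":0,"dy":0,"dz":-0.2,"yaw":0,"grip":1}
    - {"dx":0,"dy":0,"dz":-0.2,"yaw":0,"grip":1}

```text
time_s: 51.2
tcp_pos: [0.4702, 0.2182, 0.2483]
tool_rot: [-3.138, 0.001, 1.57]
ft_force: [-0.5, -0.3, -0.9]
width: 0.0369
grip_force: 0.0
```

play_rows:
  commands:
    - {"dx":0,"dy":0,"dz":0,"yaw":0,"grip":1}
    - {"dx":0,"dy":0,"dz":0,"yaw":0,"grip":1}
    - {"dx":0,"dy":0,"dz":0,"yaw":0,"grip":1}
    - {"dx":0,"dy":0,"dz":0,"yaw":0,"grip":1}
    - {"dx":0,"dy":0,"dz":0,"yaw":0,"grip":1}

```text
time_s: 51.7
tcp_pos: [0.4714, 0.2186, 0.2504]
tool_rot: [-3.141, 0.0, 1.57]
ft_force: [0.4, 0.0, 0.7]
width: 0.0768
grip_force: 0.0
```

```bash
python3 panz.py | grep -v "^0"; cat > blk.py <<'E'
from h import *
for n,roi in (('top',(110,185,190,270)),('wrist',(0,512,0,300))):
    im,c=shot(n,n+'B'); h=cv2.cvtColor(im,cv2.COLOR_RGB2HSV)
    m=((h[...,0]>95)&(h[...,0]<125)&(h[...,1]>80)&(h[...,2]>35)).astype(np.uint8)
    for ce,st in bl(m,150,roi): print(n,ce.round(1),st.tolist(),onz(c,ce,.106).round(4)[0])
    z=np.zeros_like(m); x0,x1,y0,y1=roi; z[y0:y1,x0:x1]=m[y0:y1,x0:x1]
    cn=max(cv2.findContours(z,0,2)[0],key=cv2.contourArea); p=cv2.approxPolyDP(cv2.convexHull(cn),3 if n=='wrist' else 2,True).reshape(-1,2).astype(float)
    print(n,'poly',p.tolist(),'@.106',onz(c,p,.106)[:,:2].round(3).tolist(),'@0',onz(c,p,0)[:,:2].round(3).tolist())
print(env.observe()['tcp_pos'])
E
python3 blk.py
```

```text
first green row per col [np.int64(204), np.int64(188), np.int64(207), np.int64(206), np.int64(207), np.int64(209), np.int64(210), np.int64(210), np.int64(211), np.int64(210), np.int64(209), np.int64(208), np.int64(208), np.int64(207), np.int64(208), np.int64(207), np.int64(206), np.int64(205)]
[0.4715 0.2186 0.2505] [-0.1  0.9  1.1]
top [142.9 245.5] [132, 238, 25, 16, 282] [0.411  0.3888 0.106 ]
top poly [[156.0, 242.0], [151.0, 252.0], [139.0, 253.0], [133.0, 250.0], [132.0, 241.0], [147.0, 238.0]] @.106 [[0.423, 0.345], [0.39, 0.36], [0.386, 0.4], [0.396, 0.421], [0.425, 0.426], [0.436, 0.376]] @0 [[0.423, 0.378], [0.387, 0.394], [0.383, 0.438], [0.393, 0.46], [0.425, 0.466], [0.437, 0.412]]
wrist [234.8  34.5] [184, 0, 101, 81, 5344] [0.4452 0.3929 0.106 ]
wrist poly [[196.0, 0.0], [240.0, 0.0], [284.0, 24.0], [262.0, 80.0], [203.0, 53.0], [184.0, 34.0]] @.106 [[0.401, 0.43], [0.452, 0.429], [0.504, 0.404], [0.478, 0.342], [0.406, 0.373], [0.384, 0.394]] @0 [[0.379, 0.468], [0.446, 0.467], [0.513, 0.434], [0.479, 0.353], [0.386, 0.394], [0.358, 0.421]]
[0.47150927 0.21860373 0.25057575]
```

play_rows:
  commands:
    - {"dx":0.1,"dy":-0.02,"dz":-0.16,"yaw":-0.04,"grip":1}
    - {"dx":0.25,"dy":-0.05,"dz":-0.16,"yaw":-0.08,"grip":1}
    - {"dx":0.42,"dy":-0.08,"dz":-0.16,"yaw":-0.12,"grip":1}
    - {"dx":0.58,"dy":-0.1,"dz":-0.16,"yaw":-0.16,"grip":1}
    - {"dx":0.686,"dy":-0.126,"dz":-0.16,"yaw":-0.2,"grip":1}

```text
time_s: 52.35
tcp_pos: [0.4396, 0.3925, 0.2905]
tool_rot: [3.141, -0.0, 2.205]
ft_force: [-0.8, 0.5, 0.5]
width: 0.0944
grip_force: 0.0
```

play_rows:
  commands:
    - {"dx":0,"dy":0,"dz":0,"yaw":-0.04,"grip":1}
    - {"dx":0,"dy":0,"dz":0,"yaw":-0.08,"grip":1}
    - {"dx":0,"dy":0,"dz":0,"yaw":-0.12,"grip":1}
    - {"dx":0,"dy":0,"dz":0,"yaw":-0.16,"grip":1}
    - {"dx":0,"dy":0,"dz":0,"yaw":-0.169,"grip":1}

```text
time_s: 52.85
tcp_pos: [0.4401, 0.3902, 0.2905]
tool_rot: [3.142, -0.0, 2.731]
ft_force: [-1.1, 0.4, -0.1]
width: 0.0938
grip_force: 0.0
```

play_rows:
  commands:
    - {"dx":0,"dy":0,"dz":0,"yaw":0,"grip":1}
    - {"dx":0,"dy":0,"dz":0,"yaw":0,"grip":1}
    - {"dx":0,"dy":0,"dz":0,"yaw":0,"grip":1}
    - {"dx":0,"dy":0,"dz":0,"yaw":0,"grip":1}
    - {"dx":0,"dy":0,"dz":0,"yaw":0,"grip":1}

```text
time_s: 53.35
tcp_pos: [0.4401, 0.3901, 0.2905]
tool_rot: [3.142, 0.0, 2.729]
ft_force: [0.3, -0.3, 0.0]
width: 0.0941
grip_force: 0.0
```

```bash
python3 blk.py; python3 - <<'E'
from h import *
im,c=load('wristB'); h=cv2.cvtColor(im,cv2.COLOR_RGB2HSV)
m=((h[...,0]>95)&(h[...,0]<125)&(h[...,1]>80)&(h[...,2]>35)).astype(np.uint8)
v=h[...,2][m>0]; print(np.histogram(v,bins=12))
o=im.copy(); cv2.imwrite('pics/wb.png',cv2.resize(o,(768,576))[:,:,::-1])
E
```

```text
top [151.8 220.5] [134, 202, 37, 36, 824] [0.4949 0.3633 0.106 ]
top poly [[147.0, 202.0], [170.0, 212.0], [157.0, 237.0], [148.0, 237.0], [134.0, 230.0]] @.106 [[0.557, 0.384], [0.524, 0.303], [0.44, 0.343], [0.439, 0.373], [0.462, 0.422]] @0 [[0.568, 0.42], [0.533, 0.332], [0.441, 0.375], [0.441, 0.408], [0.465, 0.461]]
wrist [265.4 200.2] [247, 163, 39, 76, 2812] [0.4887 0.383  0.106 ]
wrist poly [[279.0, 163.0], [285.0, 174.0], [283.0, 237.0], [248.0, 237.0], [249.0, 163.0]] @.106 [[0.443, 0.425], [0.462, 0.426], [0.558, 0.384], [0.535, 0.332], [0.425, 0.383]] @0 [[0.464, 0.425], [0.488, 0.427], [0.61, 0.374], [0.581, 0.308], [0.441, 0.373]]
[0.44011996 0.39010694 0.29051906]
(array([ 307,   34,    1,    8,   17,   20,  334,  532,   23,   33,   74,
       1429]), array([ 80.        ,  85.16666667,  90.33333333,  95.5       ,
       100.66666667, 105.83333333, 111.        , 116.16666667,
       121.33333333, 126.5       , 131.66666667, 136.83333333,
       142.        ]))
```

```bash
cat > blk2.py <<'E'
from h import *
for n,roi in (('top',(100,215,180,270)),('wrist',(0,512,0,300))):
    im,c=shot(n,n+'B'); h=cv2.cvtColor(im,cv2.COLOR_RGB2HSV)
    m=(h[...,0]>95)&(h[...,0]<125)&(h[...,1]>80)&(h[...,2]>35)
    z=np.zeros_like(m); x0,x1,y0,y1=roi; z[y0:y1,x0:x1]=m[y0:y1,x0:x1]; v=h[...,2]
    print(n,np.histogram(v[z],bins=8))
    for lo,hi in ((60,100),(100,126),(126,255)):
        k=(z&(v>=lo)&(v<hi)).astype(np.uint8); cs=cv2.findContours(k,0,2)[0]
        if not cs: continue
        cn=max(cs,key=cv2.contourArea)
        if cv2.contourArea(cn)<60: continue
        P=onz(c,cn.reshape(-1,2),.106)[:,:2].astype(np.float32); r=cv2.minAreaRect(P*1000)
        print(n,lo,hi,cv2.contourArea(cn),'center',np.round(r[0],0),'size',np.round(r[1],0),'ang',round(r[2],1))
print(env.observe()['tcp_pos'])
E
python3 blk2.py
```

```text
top (array([ 14,  72, 146,  26, 142,  55, 186, 175]), array([36.   , 43.875, 51.75 , 59.625, 67.5  , 75.375, 83.25 , 91.125,
       99.   ]))
top 60 100 538.5 center [497. 375.] size [ 64. 107.] ang 66.3
wrist (array([ 312,   29,   19,   33,  789,   97,   70, 1462]), array([ 80.   ,  87.875,  95.75 , 103.625, 111.5  , 119.375, 127.25 ,
       135.125, 143.   ]))
wrist 60 100 299.0 center [442. 404.] size [56. 15.] ang 64.6
wrist 100 126 857.5 center [477. 389.] size [58. 61.] ang 66.4
wrist 126 255 1462.0 center [504. 377.] size [59. 94.] ang 65.7
[0.44011491 0.39012926 0.29052514]
```

View pics/wb.png

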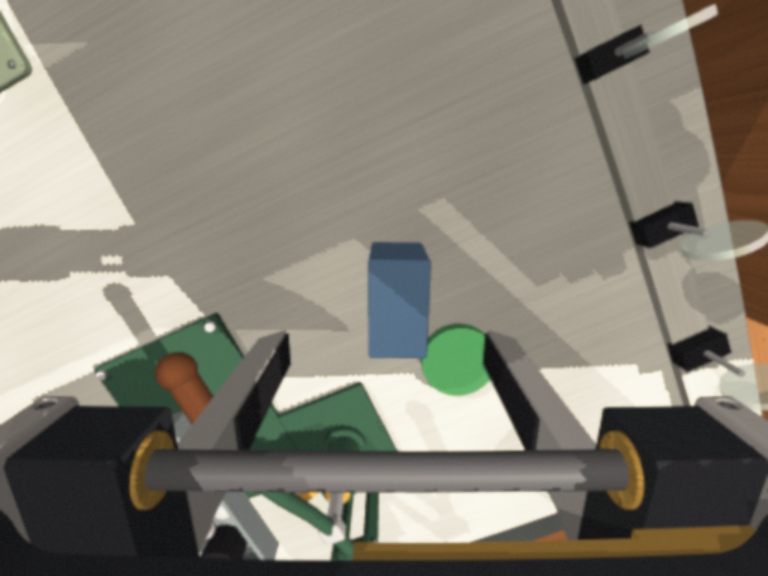

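play_rows:
  commands:
    - {"dx":-0.131,"dy":0.04,"dz":0.1,"yaw":0,"grip":1}
    - {"dx":-0.131,"dy":0.04,"dz":0.25,"yaw":0,"grip":1}
    - {"dx":-0.131,"dy":0.04,"dz":0.42,"yaw":0,"grip":1}
    - {"dx":-0.131,"dy":0.04,"dz":0.56,"yaw":0,"grip":1}
    - {"dx":-0.131,"dy":0.04,"dz":0.6,"yaw":0,"grip":1}
  squeeze: 50

```text
time_s: 54.05
tcp_pos: [0.4709, 0.3841, 0.1352]
tool_rot: [-3.134, -0.005, 2.729]
ft_force: [0.5, -0.2, 0.2]
width: 0.0939
grip_force: 0.0
```

```bash
python3 blk2.py
```

```text
top (array([ 13,  67, 135,  17,  62,  30, 125, 115]), array([36.   , 43.875, 51.75 , 59.625, 67.5  , 75.375, 83.25 , 91.125,
       99.   ]))
top 60 100 314.0 center [516. 367.] size [64. 66.] ang 67.3
wrist (array([ 832,   32,   41,   82, 2236,  310,  157, 3454]), array([ 92.  , 100.75, 109.5 , 118.25, 127.  , 135.75, 144.5 , 153.25,
       162.  ]))
wrist 60 100 754.0 center [442. 404.] size [56. 14.] ang 66.4
wrist 126 255 6023.0 center [499. 379.] size [ 61. 106.] ang 65.8
[0.47292832 0.38542114 0.13871882]
```

play_rows:
  commands:
    - {"dx":0,"dy":0.008,"dz":0.1,"yaw":0,"grip":1}
    - {"dx":0,"dy":0.008,"dz":0.2,"yaw":0,"grip":1}
    - {"dx":0,"dy":0.008,"dz":0.3,"yaw":0,"grip":1}
    - {"dx":0,"dy":0.008,"dz":0.36,"yaw":0,"grip":1}
    - {"dx":0,"dy":0.008,"dz":0.374,"yaw":0,"grip":1}

```text
time_s: 54.65
tcp_pos: [0.475, 0.3881, 0.047]
tool_rot: [-3.141, -0.0, 2.729]
ft_force: [0.0, 0.0, -0.2]
width: 0.0939
grip_force: 0.0
```

play_rows:
  commands:
    - {"dx":0,"dy":0,"dz":0,"yaw":0,"grip":1}
    - {"dx":0,"dy":0,"dz":0,"yaw":0,"grip":0.5}
    - {"dx":0,"dy":0,"dz":0,"yaw":0,"grip":0.5}
    - {"dx":0,"dy":0,"dz":0,"yaw":0,"grip":0.5}
    - {"dx":0,"dy":0,"dz":0,"yaw":0,"grip":0.5}

```text
time_s: 55.15
tcp_pos: [0.4753, 0.3882, 0.0477]
tool_rot: [3.141, 0.001, 2.729]
ft_force: [-0.4, -0.1, 0.4]
width: 0.0653
grip_force: 0.0
```

play_rows:
  commands:
    - {"dx":0,"dy":0,"dz":0,"yaw":0,"grip":0.5}
    - {"dx":0,"dy":0,"dz":0,"yaw":0,"grip":0.5}
    - {"dx":0,"dy":0,"dz":0,"yaw":0,"grip":0.5}
    - {"dx":0,"dy":0,"dz":0,"yaw":0,"grip":0.5}
    - {"dx":0,"dy":0,"dz":-0.03,"yaw":0,"grip":0.5}

```text
time_s: 55.65
tcp_pos: [0.473, 0.3868, 0.0525]
tool_rot: [-3.138, -0.003, 2.729]
ft_force: [-0.7, 0.0, -4.3]
width: 0.0635
grip_force: 50.0
```

play_rows:
  commands:
    - {"dx":0,"dy":0,"dz":-0.16,"yaw":0,"grip":0.5}
    - {"dx":0,"dy":0,"dz":-0.35,"yaw":0,"grip":0.5}
    - {"dx":0,"dy":0,"dz":-0.55,"yaw":-0.04,"grip":0.5}
    - {"dx":0,"dy":0,"dz":-0.75,"yaw":-0.08,"grip":0.5}
    - {"dx":0,"dy":0,"dz":-0.94,"yaw":-0.12,"grip":0.5}

```text
time_s: 56.15
tcp_pos: [0.4738, 0.3872, 0.2901]
tool_rot: [-3.14, -0.003, 3.111]
ft_force: [-0.3, 0.1, -4.9]
width: 0.0634
grip_force: 50.0
```

play_rows:
  commands:
    - {"dx":0,"dy":0,"dz":-0.06,"yaw":-0.0156,"grip":0.5}
    - {"dx":0,"dy":0,"dz":-0.1,"yaw":-0.0156,"grip":0.5}
    - {"dx":0,"dy":0,"dz":-0.1,"yaw":-0.0156,"grip":0.5}
    - {"dx":0,"dy":0,"dz":-0.1,"yaw":-0.0156,"grip":0.5}
    - {"dx":0,"dy":0,"dz":-0.1,"yaw":-0.0156,"grip":0.5}

```text
time_s: 56.65
tcp_pos: [0.4737, 0.3872, 0.3113]
tool_rot: [-3.139, -0.005, -3.129]
ft_force: [0.1, 0.4, -4.4]
width: 0.0639
grip_force: 50.0
```

play_rows:
  commands:
    - {"dx":0.08,"dy":-0.1,"dz":0,"yaw":0,"grip":0.5}
    - {"dx":0.16,"dy":-0.26,"dz":0,"yaw":0,"grip":0.5}
    - {"dx":0.24,"dy":-0.43,"dz":0,"yaw":0,"grip":0.5}
    - {"dx":0.3,"dy":-0.6,"dz":0,"yaw":0,"grip":0.5}
    - {"dx":0.319,"dy":-0.78,"dz":0,"yaw":0,"grip":0.5}

```text
time_s: 57.15
tcp_pos: [0.3953, 0.1907, 0.3129]
tool_rot: [-3.141, -0.003, -3.126]
ft_force: [1.5, -0.9, -4.0]
width: 0.0643
grip_force: 50.0
```

play_rows:
  commands:
    - {"dx":0,"dy":-0.16,"dz":0,"yaw":0,"grip":0.5}
    - {"dx":0,"dy":-0.32,"dz":0,"yaw":0,"grip":0.5}
    - {"dx":0,"dy":-0.48,"dz":0,"yaw":0,"grip":0.5}
    - {"dx":0,"dy":-0.58,"dz":0,"yaw":0,"grip":0.5}
    - {"dx":0,"dy":-0.6,"dz":0,"yaw":0,"grip":0.5}

```text
time_s: 57.65
tcp_pos: [0.399, 0.0396, 0.3131]
tool_rot: [-3.141, -0.003, -3.133]
ft_force: [-0.2, 0.7, -4.3]
width: 0.0635
grip_force: 50.0
```

play_rows:
  commands:
    - {"dx":0,"dy":0,"dz":0.15,"yaw":0,"grip":0.5}
    - {"dx":0,"dy":0,"dz":0.33,"yaw":0,"grip":0.5}
    - {"dx":0,"dy":0,"dz":0.5,"yaw":0,"grip":0.5}
    - {"dx":0,"dy":0,"dz":0.6,"yaw":0,"grip":0.5}
    - {"dx":0,"dy":0,"dz":0.64,"yaw":0,"grip":0.5}

```text
time_s: 58.15
tcp_pos: [0.3961, 0.0431, 0.1504]
tool_rot: [3.14, -0.008, -3.127]
ft_force: [-0.5, -0.0, -4.6]
width: 0.0639
grip_force: 50.0
```

```bash
cat > pan2.py <<'E'
from h import *
s=env.observe(); print(np.round(s['tcp_pos'],4),np.round(s['tool_rot'],3),np.round(s['ft_force'],1))
im,c=shot('wrist','wp'); h=cv2.cvtColor(im,cv2.COLOR_RGB2HSV)
m=(h[...,0]>95)&(h[...,0]<125)&(h[...,1]>80)&(h[...,2]>35)
for ce,st in bl(m,100): print('block blob',ce.round(1),st.tolist(),onz(c,ce,s['tcp_pos'][2]-.047+.106).round(3))
t,ct=shot('top','tp'); h=cv2.cvtColor(t,cv2.COLOR_RGB2HSV)
m=(h[...,0]>95)&(h[...,0]<125)&(h[...,1]>80)&(h[...,2]>35)
for ce,st in bl(m,40,(150,330,170,330)): print('top block',ce.round(1),st.tolist(),onz(ct,ce,s['tcp_pos'][2]-.047+.106).round(3))
print('near pan edge px pred',proj(ct,[(.496,.132,.172),(.496,-.048,.172)]).round(1).tolist())
d=cv2.Canny(cv2.cvtColor(t,cv2.COLOR_RGB2GRAY),40,100)
for u in (225,235,255,265,270): print(u,np.where(d[200:260,u])[0]+200)
E
python3 pan2.py
```

```text
[0.3961 0.0431 0.1504] [ 3.14  -0.008 -3.127] [-0.5 -0.  -4.6]
block blob [257.3 238.3] [206, 172, 104, 129, 11973] [[0.39  0.043 0.209]]
block blob [257.8 337.2] [214, 328, 88, 20, 1584] [[0.468 0.045 0.209]]
top block [244.9 231.8] [234, 226, 22, 14, 269] [[0.459 0.041 0.209]]
near pan edge px pred [[217.4, 220.0], [274.2, 220.8]]
225 [205 216 217 220 237]
235 [205 206 214 215 216 219 226 236 237 239 241]
255 [207 218 220 248 249 250 251 252 253 254]
265 [209 214 218 220 239 241 245]
270 [220 235 236 237 239 241 244 245 248 249]
```

play_rows:
  commands:
    - {"dx":0,"dy":0,"dz":0.12,"yaw":0,"grip":0.5}
    - {"dx":0,"dy":0,"dz":0.24,"yaw":0,"grip":0.5}
    - {"dx":0,"dy":0,"dz":0.31,"yaw":0,"grip":0.5}
    - {"dx":0,"dy":0,"dz":0.34,"yaw":0,"grip":0.5}
    - {"dx":0,"dy":0,"dz":0.34,"yaw":0,"grip":0.5}

```text
time_s: 58.75
tcp_pos: [0.4006, 0.0421, 0.0701]
tool_rot: [3.142, 0.001, -3.128]
ft_force: [0.0, 0.5, -4.2]
width: 0.0633
grip_force: 50.0
```

play_rows:
  commands:
    - {"dx":0,"dy":0,"dz":0,"yaw":0,"grip":0.5}
    - {"dx":0,"dy":0,"dz":0,"yaw":0,"grip":0.5}
    - {"dx":0,"dy":0,"dz":0,"yaw":0,"grip":0.5}
    - {"dx":0,"dy":0,"dz":0,"yaw":0,"grip":0.5}
    - {"dx":0,"dy":0,"dz":0,"yaw":0,"grip":0.5}

```text
time_s: 59.25
tcp_pos: [0.4001, 0.0419, 0.0698]
tool_rot: [-3.142, 0.001, -3.128]
ft_force: [-0.5, -0.6, -3.7]
width: 0.0636
grip_force: 50.0
```

```bash
python3 pan2.py | head -6; python3 - <<'E'
from h import *
t,c=load('tp'); h=cv2.cvtColor(t,cv2.COLOR_RGB2HSV)
m=((h[...,0]>95)&(h[...,0]<125)&(h[...,1]>80)&(h[...,2]>35)); m[:200]=0; m[270:]=0; m[:,:200]=0; m[:,300:]=0
p=np.argwhere(m)[:,::-1]
for r in np.unique(p[:,1]): q=p[p[:,1]==r]; print(r,q[:,0].min(),q[:,0].max(),onz(c,[(q[:,0].min(),r),(q[:,0].max(),r)],.127).round(3)[:,:2].tolist())
E
```

```text
[0.4001 0.0419 0.0698] [-3.142e+00  1.000e-03 -3.128e+00] [-0.5 -0.6 -3.7]
block blob [257.3 238.3] [207, 172, 102, 129, 11935] [[0.393 0.042 0.129]]
block blob [257.  337.2] [213, 328, 88, 19, 1579] [[0.472 0.043 0.129]]
top block [246.8 232. ] [237, 226, 20, 14, 250] [[0.461 0.04  0.129]]
near pan edge px pred [[217.4, 220.0], [274.2, 220.8]]
225 [216 217 219 238]
226 239 255 [[0.48, 0.067], [0.481, 0.014]]
227 237 256 [[0.477, 0.073], [0.477, 0.011]]
228 237 256 [[0.473, 0.073], [0.474, 0.011]]
229 237 256 [[0.47, 0.073], [0.471, 0.011]]
230 237 256 [[0.467, 0.073], [0.468, 0.011]]
231 237 256 [[0.463, 0.073], [0.464, 0.011]]
232 237 256 [[0.46, 0.073], [0.461, 0.011]]
233 237 256 [[0.457, 0.073], [0.458, 0.01]]
234 237 256 [[0.454, 0.073], [0.455, 0.01]]
235 237 256 [[0.45, 0.073], [0.451, 0.01]]
236 237 256 [[0.447, 0.073], [0.448, 0.01]]
237 238 256 [[0.444, 0.069], [0.445, 0.01]]
238 245 256 [[0.441, 0.046], [0.442, 0.01]]
239 253 255 [[0.438, 0.02], [0.438, 0.013]]
```

play_rows:
  commands:
    - {"dx":-0.04,"dy":0,"dz":0,"yaw":0,"grip":0.5}
    - {"dx":-0.09,"dy":0,"dz":0,"yaw":0,"grip":0.5}
    - {"dx":-0.14,"dy":0,"dz":0,"yaw":0,"grip":0.5}
    - {"dx":-0.19,"dy":0,"dz":0,"yaw":0,"grip":0.5}
    - {"dx":-0.236,"dy":0,"dz":0,"yaw":0,"grip":0.5}

```text
time_s: 59.85
tcp_pos: [0.4604, 0.0427, 0.0695]
tool_rot: [-3.142, 0.0, -3.128]
ft_force: [-0.2, -0.2, -3.6]
width: 0.0632
grip_force: 50.0
```

play_rows:
  commands:
    - {"dx":0,"dy":0,"dz":0,"yaw":0,"grip":0.5}
    - {"dx":0,"dy":0,"dz":0.01,"yaw":0,"grip":0.5}
    - {"dx":0,"dy":0,"dz":0.02,"yaw":0,"grip":0.5}
    - {"dx":0,"dy":0,"dz":0.028,"yaw":0,"grip":0.5}
    - {"dx":0,"dy":0,"dz":0.032,"yaw":0,"grip":0.5}

```text
time_s: 60.35
tcp_pos: [0.4579, 0.0428, 0.0616]
tool_rot: [3.142, -0.001, -3.128]
ft_force: [-4.2, -0.3, 2.7]
width: 0.0637
grip_force: 50.0
```

play_rows:
  commands:
    - {"dx":0,"dy":0,"dz":0,"yaw":0,"grip":0.5}
    - {"dx":0,"dy":0,"dz":0.004,"yaw":0,"grip":0.5}
    - {"dx":0,"dy":0,"dz":0.004,"yaw":0,"grip":0.5}
    - {"dx":0,"dy":0,"dz":0.004,"yaw":0,"grip":0.5}
    - {"dx":0,"dy":0,"dz":0.004,"yaw":0,"grip":0.5}

```text
time_s: 60.85
tcp_pos: [0.4589, 0.0428, 0.0615]
tool_rot: [-3.141, 0.0, -3.128]
ft_force: [-4.3, 0.7, 5.9]
width: 0.0631
grip_force: 50.0
```

play_rows:
  commands:
    - {"dx":0,"dy":0,"dz":-0.008,"yaw":0,"grip":0.5}
    - {"dx":0,"dy":0,"dz":-0.008,"yaw":0,"grip":0.9}
    - {"dx":0,"dy":0,"dz":-0.008,"yaw":0,"grip":0.9}
    - {"dx":0,"dy":0,"dz":-0.008,"yaw":0,"grip":0.9}
    - {"dx":0,"dy":0,"dz":-0.008,"yaw":0,"grip":0.9}

```text
time_s: 61.35
tcp_pos: [0.4593, 0.0427, 0.0627]
tool_rot: [-3.142, 0.001, -3.128]
ft_force: [0.8, -0.8, -0.2]
width: 0.0844
grip_force: 0.0
```

play_rows:
  commands:
    - {"dx":0,"dy":0,"dz":-0.08,"yaw":0,"grip":0.9}
    - {"dx":0,"dy":0,"dz":-0.22,"yaw":0,"grip":0.9}
    - {"dx":0,"dy":0,"dz":-0.4,"yaw":0,"grip":0.9}
    - {"dx":0,"dy":0,"dz":-0.55,"yaw":0,"grip":0.9}
    - {"dx":0.2,"dy":0,"dz":-0.7,"yaw":0,"grip":0.9}

```text
time_s: 61.85
tcp_pos: [0.4221, 0.0417, 0.2328]
tool_rot: [-3.141, 0.004, -3.128]
ft_force: [0.3, 0.0, -0.0]
width: 0.0846
grip_force: 0.0
```

play_rows:
  commands:
    - {"dx":0.1,"dy":-0.2,"dz":0,"yaw":0,"grip":0}
    - {"dx":0.15,"dy":-0.4,"dz":0,"yaw":0,"grip":0}
    - {"dx":0.15,"dy":-0.6,"dz":0,"yaw":0,"grip":0}
    - {"dx":0.15,"dy":-0.8,"dz":0,"yaw":0,"grip":0}
    - {"dx":0.15,"dy":-0.96,"dz":0,"yaw":0,"grip":0}

```text
time_s: 62.35
tcp_pos: [0.3843, -0.2005, 0.2305]
tool_rot: [-3.141, 0.002, -3.129]
ft_force: [-0.0, 0.1, 0.8]
width: 0.0482
grip_force: 0.0
```

```bash
cat > fin.py <<'E'
from h import *
t,c=shot('top','tf'); h=cv2.cvtColor(t,cv2.COLOR_RGB2HSV)
m=((h[...,0]>95)&(h[...,0]<125)&(h[...,1]>80)&(h[...,2]>35)); m[:200]=0; m[270:]=0; m[:,:200]=0; m[:,300:]=0
p=np.argwhere(m)[:,::-1]
for r in np.unique(p[:,1]): q=p[p[:,1]==r]; print(r,q[:,0].min(),q[:,0].max(),onz(c,[(q[:,0].min(),r),(q[:,0].max(),r)],.12).round(3)[:,:2].tolist())
sm,cs=shot('side','sf'); g=cv2.cvtColor(sm,cv2.COLOR_RGB2HSV)
b=((g[...,0]>95)&(g[...,0]<125)&(g[...,1]>80)&(g[...,2]>35))
for ce,st in bl(b,40,(150,260,140,260)): print('side',ce.round(1),st.tolist())
o=np.array([.485,.042]); B=[(o[0]+sx*.055,o[1]+sy*.032,z) for z in(.014,.12) for sx in(-1,1) for sy in(-1,1)]
print('side pred',proj(cs,B).round(0).tolist()); print('top pred',proj(c,B).round(0).tolist())
print('weights',[(onz(c,ce,.19).round(3)[0][:2].tolist(),int(st[4])) for ce,st in bl(h[...,2]<45,60,(212,285,150,225))])
print('balls',[(ce.round(0).tolist(),int(st[4]),onz(c,ce,.165).round(3)[0].tolist()) for ce,st in bl((h[...,1]<25)&(h[...,2]>150),3,(212,275,155,222))])
l=((h[...,0]<14)&(h[...,1]>110)&(h[...,2]>40)); print('handle',[(onz(c,ce,.228).round(3)[0].tolist(),int(st[4])) for ce,st in bl(l,50,(170,210,190,260))])
print('cup',[st.tolist() for ce,st in bl((h[...,0]<18)&(h[...,1]>90)&(h[...,2]>50),80,(340,400,195,245))])
E
python3 fin.py
```

```text
221 238 256 [[0.497, 0.071], [0.498, 0.011]]
222 238 257 [[0.493, 0.071], [0.494, 0.008]]
223 238 256 [[0.49, 0.071], [0.491, 0.011]]
224 238 256 [[0.487, 0.071], [0.488, 0.011]]
225 238 256 [[0.483, 0.071], [0.484, 0.011]]
226 237 256 [[0.48, 0.074], [0.481, 0.011]]
227 237 256 [[0.477, 0.074], [0.478, 0.011]]
228 237 256 [[0.474, 0.074], [0.474, 0.011]]
229 237 256 [[0.47, 0.074], [0.471, 0.011]]
230 237 256 [[0.467, 0.074], [0.468, 0.011]]
231 237 256 [[0.464, 0.074], [0.465, 0.011]]
232 237 256 [[0.46, 0.073], [0.461, 0.011]]
233 237 256 [[0.457, 0.073], [0.458, 0.011]]
234 237 256 [[0.454, 0.073], [0.455, 0.011]]
235 237 256 [[0.451, 0.073], [0.452, 0.011]]
236 237 256 [[0.447, 0.073], [0.448, 0.011]]
237 237 256 [[0.444, 0.073], [0.445, 0.01]]
238 237 256 [[0.441, 0.073], [0.442, 0.01]]
239 237 256 [[0.438, 0.073], [0.439, 0.01]]
240 237 256 [[0.434, 0.073], [0.435, 0.01]]
241 238 256 [[0.431, 0.069], [0.432, 0.01]]
side [195.8 216.2] [182, 197, 29, 38, 744]
side pred [[195.0, 238.0], [184.0, 226.0], [223.0, 221.0], [211.0, 210.0], [192.0, 215.0], [180.0, 203.0], [222.0, 198.0], [209.0, 187.0]]
top pred [[257.0, 242.0], [239.0, 241.0], [258.0, 211.0], [240.0, 211.0], [256.0, 242.0], [237.0, 241.0], [257.0, 208.0], [237.0, 208.0]]
weights [([0.663, 0.092], 194), ([0.528, 0.039], 157), ([0.526, 0.092], 153)]
balls [([233.0, 180.0], 9, [0.628, 0.086, 0.165]), ([221.0, 184.0], 4, [0.611, 0.125, 0.165]), ([230.0, 188.0], 6, [0.602, 0.097, 0.165]), ([238.0, 186.0], 3, [0.606, 0.069, 0.165])]
handle [([0.474, 0.219, 0.228], 243)]
cup [[354, 207, 29, 23, 468]]
```

```bash
python3 - <<'E'
from h import *
for n in ('t0','tf'):
    im,c=load(n); h=cv2.cvtColor(im,cv2.COLOR_RGB2HSV); u,v=proj(c,[(.511,-.3685,.105)])[0].round().astype(int)
    w=h[v-6:v+7,u-7:u+7]; print(n,(u,v),'low-sat px in cup',(w[...,1]<90).sum(),'of',w.shape[0]*w.shape[1])
E
```

```text
t0 (np.int64(370), np.int64(219)) low-sat px in cup 83 of 182
tf (np.int64(370), np.int64(219)) low-sat px in cup 0 of 182
```

play_rows:
  commands:
    - {"dx":0,"dy":0,"dz":0,"yaw":0,"grip":0}
    - {"dx":0,"dy":0,"dz":0,"yaw":0,"grip":0}
    - {"dx":0,"dy":0,"dz":0,"yaw":0,"grip":0}
    - {"dx":0,"dy":0,"dz":0,"yaw":0,"grip":0}
    - {"dx":0,"dy":0,"dz":0,"yaw":0,"grip":0}

```text
time_s: 62.95
tcp_pos: [0.3848, -0.1973, 0.2301]
tool_rot: [-3.141, 0.0, -3.126]
ft_force: [-0.5, -0.1, 1.5]
width: 0.0015
grip_force: 0.0
```

The cup is empty, and the block, weights, balls and lever all check out, so I'm handing the job in.

```bash
python3 -c "
from bench import env
print(env.job_done())"
```

```text
the job is handed in; nothing more can be done
None
```

The job is handed in, with no verdict returned; by my last camera measurements all 3 weights and 4 balls are in the pan, the empty cup is upright on the shelf, the ram is near 60 mm with the lever up, and the block stands square on the bed about 111 mm from the pan centre, towards the robot.

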